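# Press a stack of round box-lid blanks

## Robot

A 6-joint arm with a two-finger parallel gripper is mounted at the origin on the work surface. World frame = base frame: x ahead of the robot, y to its left, z up, the work surface at z = 0. Lengths are in m, angles in rad, forces in N, time in s.
With the tool pointing down it reaches from about 0.35 to 0.775 m from the base axis. Payload 5.5 kg.
Tool frame: the origin (TCP) lies at the very end of the fingers, on their centre line; the grasp point (between the pads) lies 19 mm behind it; z points along the fingers, y is the line along which they close (so a half turn about z gives the same grasp; the last joint's range is limited). The gripper opens to 85 mm and grips with 20 to 120 N. Pads are 22 mm wide; open, the fingers measure 114 mm over their backs; the gripper's body (76 mm by 85 mm) begins 54 mm behind the grasp point. The pads swing forward as they close: fully open they stand 13 mm farther back than shut.
Start: joints at [0.97, 0.313, 0.046, 1.304, 0, 1.431], TCP at [0.256, 0.515, 0.231] pointing down, gripper open.
Joint ranges: [-2.76, 2.76], [-0.86, 1.69], [-1.03, 1.26], [-2.2, 2.34], [-1.47, 1.5], [-3.14, 3.14]. Speed limits (rad/s): [2.57, 2.57, 3.14, 3.14, 3.14, 3.14].

## Interface

Orientations are given as a unit quaternion [w, x, y, z].
In Python, from workcell import env, cams, ticket, spotter gives the robot as it stands.
- The arm moves only by the tool jog_arm, never from a script. Its argument "increments" is a list that holds one entry, the list of rows, each a list of 7 numbers: the shift along the tool's x, y, z in units of 0.25 m (1.0 is 0.25 m), then the turn, a rotation vector about the tool's x, y, z in units of 180 degrees (1.0 is 180 degrees), then the closure in counts, from 0 (fully open) to 255 (shut). A call has 1 to 20 rows; each row shifts and turns the commanded pose from where the row before left it, along the tool's axes as they then stand; what a row does not reach is not made up. A row lasts 1/10 s, in which the tool goes at most 50 mm and 8.59 degrees, less where a joint would pass 70% of its speed; a pose out of reach is approached as far as the arm can. A call with a number of a shift or a turn outside -1 to 1 is refused whole. A call with a gripper value outside its range is refused whole. The fingers move at their own pace and stop on an object; "force" is the grip in N (left out, the last holds). Time passes only in rows, so rows that do not move let the fingers close. It gives the time, the measured TCP pose, the force, the opening and the grip force at its end, in the units of the state.
- env.get_state(): the state, without advancing time (a new reading comes with each control period).
- cams.read_camera(name): name is "side" or "top" or "wrist"; returns a dict with "pixels" (400x640x3 uint8, red, green, blue), "fx", "fy", "cx", "cy" (pixels), "xyz" and "attitude" of the camera in the world; the wrist camera has in their place "mount" (4x4, takes a point from camera to tool coordinates, whose origin is the TCP and whose axes are the flange's). Camera axes: x right, y down, z forward; pixel columns grow to the right and rows downward; lengths in m; the calibration is good to about 2 mm. The wrist camera is an equidistant fisheye: a pixel r from the principal point sees the ray r / f radians off the axis. A picture is of the moment at which its call begins: read the wrist's pose just before it. There is no depth.
- ticket.hand_in(): hands the job in; it is judged then, once.
Trained networks look in the newest picture that a camera, given by its name, has taken for a name from the list of things; names that differ only in an ending like _2 or _b are one class to them, and where a whole thing is asked for, a point or a joint stands for the part that bears it (a point fixed in the world has none). Each returns a list of dicts, best first, with "conf" (0 to 1); they miss things now and then, are a little off and sometimes report something else, mostly with a low value. They report only what shows in the picture. A call takes as long as a camera call. They do not tell look-alikes from the thing itself.
- spotter.find_in(target, camera): "uv" ([column, row] in pixels, amid what is visible of it).
- spotter.cut_out(target, camera): "region" (400x640 bool, what is visible of it) and "uv" ([column, row] in pixels, amid what is visible of it).
- spotter.landmark_of(target, camera): "uv" ([column, row] in pixels: a listed point, or the origin of a listed thing).
The state is a dict: "clock": time; "joint_pos": joint angles; "qvel": joint speeds; "tau": joint torques, N m; "tcp_pos": TCP position; "orientation": TCP orientation; "wrist_force": force on the tool from outside, world axes, zero at the start; "ft_torque": the same for the moment, N m; "finger_gap": finger opening in m; "grip_force": force on a finger pad.
Only numpy, scipy, OpenCV 4.12 (cv2) and the standard library are available. Lean on these libraries where they do the work, as an engineer would, in place of code of your own. Each camera call takes 0.05 s, during which the arm holds its last target. There are 200 camera calls.

## Task

Stack all the round wooden blanks from the mat, flat and centred one on another, on the press's round steel bed, then lay the blue pressing block flat and centred on top. Then swing the green press arm over the stack until it meets its stop and turn its red T-handle clockwise until it resists firmly, so that the stack is clamped, and let go. Leave the sanding block, the wax jar and the wooden keepsake box where they are.

Things in the scene. Friction and masses are not known exactly. Their poses are not given: they have to be found in the camera images.
- bed (a point): centre of the top face of the press's round steel bed, 96 mm across, 30 mm above the table. The bed stands on a dark wooden base board, 130 mm wide, 18 mm high, that is fixed to the table and reaches 65 mm from the bed centre on the side away from the post and 185 mm on the side of the post. The point's y axis points level from the bed to the post, its z axis up
- post (a point): point on the vertical hinge axis of the press arm, at the arm's mid-height, 150 mm above the table and 150 mm from the bed's axis along the bed's +y; the steel post is 32 mm thick, the green arm hub on it 48 mm across, its top 171 mm above the table
- swing_arm (a joint): angle (rad) of the green press arm about the post: 0 at its stop, where the screw stands exactly over the bed's centre; grows anticlockwise seen from above as the arm swings away (to 1.9). Stiff hinge that stays where it is left; takes about 0.5 N m (5 N at 0.1 m) to swing. It starts swung away
- bar_mid (a point): centre of the green arm bar, 75 mm out from the hinge axis and 150 mm above the table; the bar is 30 mm wide, 30 mm thick (from 135 to 165 mm above the table) and its point's -y axis points outward along the arm to the screw, which is 150 mm from the hinge axis in a boss 44 mm across whose top is 175 mm above the table
- tee_grip (a point): centre of the red T-handle's bar on the screw axis, 204 mm above the table, at constant height; the bar is 90 mm long along the point's x axis, 16 mm wide and 18 mm high, its ends clear. A 16 mm shank below it. Grip it across its 16 mm from above
- tee (a joint): turn (rad) of the T-handle, 0 to 7, growing clockwise seen from above, which drives the foot down 6 mm per rad. Turning it freely takes about 0.2 N m; on the stack the torque rises, and at 0.3 N m the foot presses with about 17 N; that is firmly clamped. The screw holds by itself when let go (what exceeds about 33 N on the foot slackens back to that)
- foot: black pressing foot below the screw, 38 mm across, 12 mm thick, not turning; origin at the centre of its underside, 104 mm above the table with tee at 0
- block: blue square pressing block, 64 x 64 x 16 mm, about 0.09 kg, with a silver spot on top; origin at the centre of its underside, z up, x and y along its sides. It starts among the blanks, singly and flat on the table, on a thin grey mat, 360 x 400 mm, centred about (0.50, -0.23) m, where there is room to put a piece down; the block and a blank stay graspable by their rims from above
- blank1: round flat wooden blank (light wood), 64 mm across, 10 mm thick, about 35 g; origin at the centre of its underside, z axis up; it may be absent
- blank2: round flat wooden blank (darker wood), 64 mm across, 10 mm thick, about 35 g; origin at the centre of its underside, z axis up; it may be absent
- blank3: round flat wooden blank (light wood), 64 mm across, 10 mm thick, about 35 g; origin at the centre of its underside, z axis up; it may be absent
- blank4: round flat wooden blank (darker wood), 64 mm across, 10 mm thick, about 35 g; origin at the centre of its underside, z axis up; it may be absent
- blank5: round flat wooden blank (light wood), 64 mm across, 10 mm thick, about 35 g; origin at the centre of its underside, z axis up; it may be absent
- sander: cork sanding block with a wooden back, 110 x 60 x 42 mm, origin at the centre of its underside; bystander
- waxjar: closed wax jar, 72 mm across, 75 mm high, origin at the centre of its underside; bystander
- keepsake: finished wooden keepsake box, 120 x 200 x 84 mm, origin at the centre of its underside; bystander
Not all that is in view belongs to the job. Several things look just like the block: the one meant starts farthest to the robot's right.

How it is judged:
On the way, in this order (a step that is already met when the one before it is completed fails the run):
1. all the blanks that are there lie flat and centred in one stack on the bed, let go (horizontal distance between each of blank1, blank2, blank3, blank4, blank5 and bed below 0.008 m and (angle between blank1's own z axis and vertical below 0.1 rad or angle between blank1's own z axis and vertical above 3.04 rad) and z of each of blank1, blank2, blank3, blank4, blank5 in the frame of bed below 0.055 m and (angle between blank2's own z axis and vertical below 0.1 rad or angle between blank2's own z axis and vertical above 3.04 rad) and (angle between blank3's own z axis and vertical below 0.1 rad or angle between blank3's own z axis and vertical above 3.04 rad) and (angle between blank4's own z axis and vertical below 0.1 rad or angle between blank4's own z axis and vertical above 3.04 rad) and (angle between blank5's own z axis and vertical below 0.1 rad or angle between blank5's own z axis and vertical above 3.04 rad) and contact force between the fingers and blank1 below 0.3 N and contact force between the fingers and blank2 below 0.3 N and contact force between the fingers and blank3 below 0.3 N and contact force between the fingers and blank4 below 0.3 N and contact force between the fingers and blank5 below 0.3 N), for 0.2 s.
2. the pressing block lies flat and centred on the stack (horizontal distance between each of blank1, blank2, blank3, blank4, blank5, block and bed below 0.008 m and (angle between blank1's own z axis and vertical below 0.1 rad or angle between blank1's own z axis and vertical above 3.04 rad) and z of each of blank1, blank2, blank3, blank4, blank5 in the frame of bed below 0.055 m and (angle between blank2's own z axis and vertical below 0.1 rad or angle between blank2's own z axis and vertical above 3.04 rad) and (angle between blank3's own z axis and vertical below 0.1 rad or angle between blank3's own z axis and vertical above 3.04 rad) and (angle between blank4's own z axis and vertical below 0.1 rad or angle between blank4's own z axis and vertical above 3.04 rad) and (angle between blank5's own z axis and vertical below 0.1 rad or angle between blank5's own z axis and vertical above 3.04 rad) and (angle between block's own z axis and vertical below 0.1 rad or angle between block's own z axis and vertical above 3.04 rad) and z of block in the frame of bed above 0.026 m and contact force between the fingers and block below 0.3 N), for 0.2 s.
3. the arm stands over the stack at its stop (horizontal distance between block and bed below 0.008 m and (angle between block's own z axis and vertical below 0.1 rad or angle between block's own z axis and vertical above 3.04 rad) and z of block in the frame of bed above 0.026 m and value of joint swing_arm below 0.08 rad), for 0.2 s.
4. the foot presses firmly on the block (value of joint swing_arm below 0.08 rad and contact force between foot and block above 12 N), for 0.3 s.
At the end, for the whole second after the job is handed in: Every blank present lies flat within 8 mm of the bed's centre line, the block flat on top of them within 8 mm of it, the arm within 0.08 rad of its stop, and the foot pressing on the block with more than 12 N after the handle is let go (all of step 4 and horizontal distance between each of blank1, blank2, blank3, blank4, blank5, block and bed below 0.008 m and (angle between blank1's own z axis and vertical below 0.1 rad or angle between blank1's own z axis and vertical above 3.04 rad) and z of each of blank1, blank2, blank3, blank4, blank5 in the frame of bed below 0.055 m and (angle between blank2's own z axis and vertical below 0.1 rad or angle between blank2's own z axis and vertical above 3.04 rad) and (angle between blank3's own z axis and vertical below 0.1 rad or angle between blank3's own z axis and vertical above 3.04 rad) and (angle between blank4's own z axis and vertical below 0.1 rad or angle between blank4's own z axis and vertical above 3.04 rad) and (angle between blank5's own z axis and vertical below 0.1 rad or angle between blank5's own z axis and vertical above 3.04 rad) and (angle between block's own z axis and vertical below 0.1 rad or angle between block's own z axis and vertical above 3.04 rad) and z of block in the frame of bed above 0.026 m); the robot touches nothing.
It fails at once if the sanding block is pushed away or tipped (distance of sander from where it was at the start of the episode above 0.04 m or angle between sander's own z axis and vertical above 0.5 rad).
It fails at once if the wax jar is pushed away or tipped (distance of waxjar from where it was at the start of the episode above 0.04 m or angle between waxjar's own z axis and vertical above 0.5 rad).
It fails at once if the keepsake box is pushed away or tipped (distance of keepsake from where it was at the start of the episode above 0.04 m or angle between keepsake's own z axis and vertical above 0.5 rad).
Of blank1, blank2, blank3, blank4, blank5 only 3 to 5 are there at a start; the rules pass over those that are not, and their reading is None.
At some moment in a run one of blank1, blank2, blank3, blank4, blank5 may be knocked a few centimetres aside while the robot is not near it.
Once in a run the grip may slacken for a moment while it holds something.
It also fails if it takes over 210 s, if anything falls off the work surface, if the arm or the gripper's body presses on something with over 40 N, if the wrist force passes 120 N, or if a joint passes its speed limit or range.

## Working session

There is one attempt and no reset: what is moved stays moved. The work goes in short steps, Python scripts to look and compute and a tool call to move; the robot and the scene stay as the last step left them, time stands still between calls to the robot, and variables do not carry over. Pictures are saved under pics/ and viewed, at most 14 in all, crops included, and the job is handed in when it is done.

Besides the shell and the picture viewer there is one more tool, called after "Emit:" as name(argument=value, ...), one argument or row to a line, values as JSON. jog_arm: Moves the arm, as the interface text tells. Shifts and turns lie within -1 to 1; 1 stands for 0.25 m of shift or 180 degrees of turn. Its arguments: {"type":"object","properties":{"increments":{"type":"array"},"force":{"type":"number"}},"required":["increments"]}

```bash
ls; mkdir -p pics; cat > h.py <<'E'
import numpy as np, cv2
from scipy.spatial.transform import Rotation as R
from workcell import env, cams, ticket, spotter
def q2m(q): return R.from_quat([q[1],q[2],q[3],q[0]]).as_matrix()
def att(c):
    a=np.array(c["attitude"],float)
    return a if a.shape==(3,3) else q2m(a)
def ray(c,uv,st=None):
    x=(uv[0]-c["cx"])/c["fx"]; y=(uv[1]-c["cy"])/c["fy"]
    if "mount" in c:
        M=np.array(c["mount"]); r=np.hypot(x,y); s=np.sin(r)/r if r>1e-9 else 1
        d=np.array([x*s,y*s,np.cos(r)]); T=q2m(st["orientation"])
        return T@M[:3,3]+np.array(st["tcp_pos"]), T@M[:3,:3]@d
    return np.array(c["xyz"]), att(c)@np.array([x,y,1])
def at_z(c,uv,z,st=None):
    o,d=ray(c,uv,st); return o+d*(z-o[2])/d[2]
def save(c,n,s=1): cv2.imwrite(f"pics/{n}.png",cv2.resize(c["pixels"][:,:,::-1],None,fx=s,fy=s))
E
python3 - <<'E'
from h import *
print(env.get_state())
for n in ["top","side"]:
    c=cams.read_camera(n); save(c,n+"0",1.25)
    print(n,{k:v for k,v in c.items() if k!="pixels"})
    for t,z in [("bed",.03),("post",.15),("bar_mid",.15),("tee_grip",.204),("foot",.104),("block",0),("blank1",0),("blank2",0),("sander",0),("waxjar",0),("keepsake",0)]:
        for d in spotter.landmark_of(t,n): print(t,round(d["conf"],2),np.round(d["uv"],1),np.round(at_z(c,d["uv"],z),4))
E
```

```text
pics
{'clock': 0.0, 'joint_pos': array([9.70399061e-01, 3.13996485e-01, 4.49718056e-02, 1.30359441e+00,
       3.15310263e-05, 1.43115967e+00]), 'qvel': array([-0.00076949, -0.00129761,  0.00072016, -0.00080059,  0.00203468,
        0.00011998]), 'tau': array([ 2.34527233e-04, -4.80623674e+01,  2.98536462e+01,  1.91713823e-02,
       -9.43390637e-05,  8.88671281e-06]), 'tcp_pos': array([0.2553895 , 0.51460088, 0.23040816]), 'orientation': array([-3.44282764e-04,  2.28347718e-01,  9.73579215e-01, -8.43999579e-04]), 'wrist_force': array([ 0.49568098,  0.37211698, -0.27515598]), 'ft_torque': array([-0.07048627, -0.01382758,  0.02367779]), 'grip_force': 0.0, 'finger_gap': 0.08514253787944097}
top {'fx': 374.3417436105901, 'fy': 374.3417436105901, 'cx': 321.9141301495976, 'cy': 196.33127971845948, 'xyz': array([ 0.43492113, -0.0516948 ,  1.03230696]), 'attitude': array([-0.03800164,  0.7145127 , -0.69722668,  0.04361691])}
bed 0.83 [251.8 208. ] [0.5151 0.1289 0.03  ]
bed 0.42 [351.1 145.9] [ 0.6924 -0.1349  0.03  ]
post 0.7 [178.4 211.7] [0.4925 0.2793 0.15  ]
tee_grip 0.86 [182.2 146. ]
[... 1740 characters left out ...]
93.5] [0.5345 0.1653 0.    ]
block 0.23 [353.3 319.3] [ 0.5128 -0.3401  0.    ]
blank1 0.92 [297.7 260.9] [ 0.4494 -0.1082  0.    ]
blank1 0.78 [336.  247.5] [ 0.5718 -0.1062  0.    ]
blank1 0.74 [352.5 318. ] [ 0.5126 -0.3359  0.    ]
blank1 0.61 [350.4 278.8] [ 0.5614 -0.2241  0.    ]
blank1 0.57 [311.9 291.1] [ 0.4478 -0.2193  0.    ]
blank2 0.92 [297.7 260.9] [ 0.4494 -0.1082  0.    ]
blank2 0.78 [336.  247.5] [ 0.5718 -0.1062  0.    ]
blank2 0.74 [352.5 318. ] [ 0.5126 -0.3359  0.    ]
blank2 0.61 [350.4 278.8] [ 0.5614 -0.2241  0.    ]
blank2 0.57 [311.9 291.1] [ 0.4478 -0.2193  0.    ]
sander 0.75 [380.7 241.9] [ 0.7043 -0.1391  0.    ]
waxjar 0.66 [376.8 198.3] [0.7851 0.0329 0.    ]
```

View pics/top0.png

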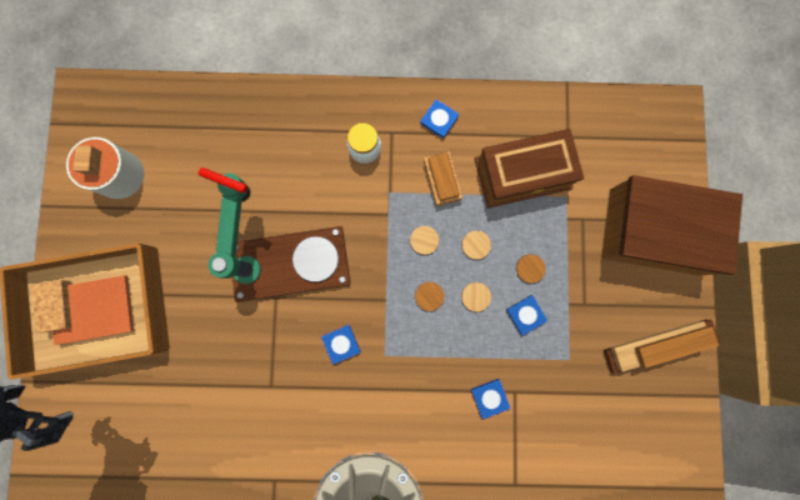

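View pics/side0.png

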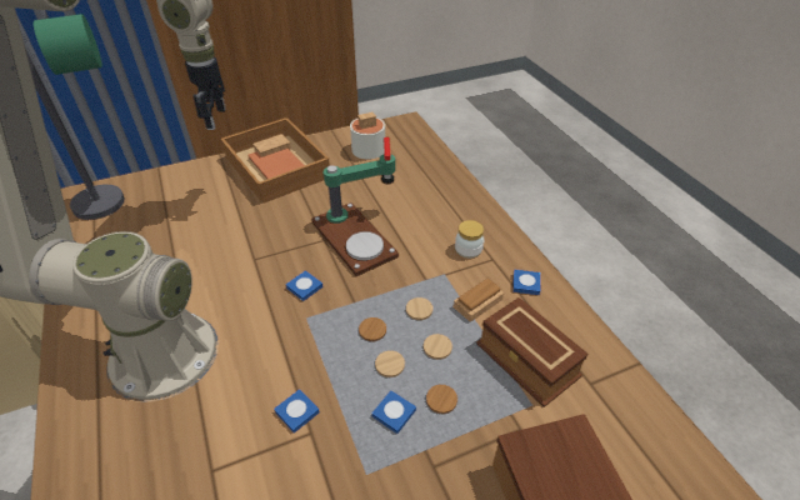

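The scene: two views agree on 5 blanks on the mat (top px 341,239 / 380,242 / 339,194 / 383,193 / 423,216).

Block candidates, in top px: A (353,96), B (392,320), C (270,274) and D (422,252), which is on the mat. D has y≈-0.335, so it is farthest right, and it is also the one among the blanks. I choose D and will check it with the wrist camera.

Next I go up and over the bed for a close look.

Emit:
jog_arm(
  increments=[
    [[0,0,-0.12,0,0,-0.0365,0],[0,0,-0.12,0,0,-0.0365,0],[0,0,-0.12,0,0,-0.0365,0],[0,0,-0.12,0,0,-0.0365,0],[-0.0817,-0.138,0,0,0,0,0],[-0.0817,-0.138,0,0,0,0,0],[-0.0817,-0.138,0,0,0,0,0],[-0.0817,-0.138,0,0,0,0,0],[-0.0817,-0.138,0,0,0,0,0],[-0.0817,-0.138,0,0,0,0,0],[-0.0817,-0.138,0,0,0,0,0],[-0.0817,-0.138,0,0,0,0,0],[-0.0817,-0.138,0,0,0,0,0],[-0.0817,-0.138,0,0,0,0,0],[-0.0817,-0.138,0,0,0,0,0],[-0.0817,-0.138,0,0,0,0,0],[0,0,0,0,0,0,0],[0,0,0,0,0,0,0]],
  ],
)

```text
clock: 3.0
tcp_pos: [0.5001, 0.0997, 0.351]
orientation: [-0.0, 0.002, 1.0, 0.0]
wrist_force: [0.2, 0.4, -0.0]
finger_gap: 0.0855
grip_force: 0.0
```

```bash
cat > look.py <<'E'
from h import *
import sys
st=env.get_state(); c=cams.read_camera("wrist"); save(c,sys.argv[1],1.25)
print(st["clock"],st["tcp_pos"],st["orientation"],{k:v for k,v in c.items() if k!="pixels"})
H=dict(bed=.03,post=.15,bar_mid=.15,tee_grip=.204,foot=.104,block=.0,blank1=.0)
for t in sys.argv[2:]:
    for d in spotter.landmark_of(t,"wrist"): print(t,round(d["conf"],2),np.round(d["uv"],1),np.round(at_z(c,d["uv"],H[t],st),4))
    for d in spotter.cut_out(t,"wrist"): print(" cut",round(d["conf"],2),np.round(d["uv"],1),d["region"].sum(),np.round(at_z(c,d["uv"],H[t],st),4))
E
python3 look.py w0 bed post bar_mid tee_grip
```

```text
3.0 [0.50011308 0.09973477 0.35101566] [-3.81728074e-04  2.21853598e-03  9.99997447e-01  1.95444460e-04] {'fx': 309.70691628693146, 'fy': 309.70691628693146, 'cx': 315.2225377899484, 'cy': 201.23338649348776, 'mount': array([[ 3.65551203e-04, -9.58471286e-01, -2.85188816e-01,
         7.25918844e-02],
       [ 9.99999761e-01,  5.17603460e-04, -4.57791227e-04,
        -1.02153869e-04],
       [ 5.86394464e-04, -2.85188581e-01,  9.58471246e-01,
        -1.43032836e-01],
       [ 0.00000000e+00,  0.00000000e+00,  0.00000000e+00,
         1.00000000e+00]])}
bed 0.76 [331.6 171.8] [0.5186 0.1244 0.03  ]
bed 0.56 [431.6 261.8] [0.6782 0.3052 0.03  ]
 cut 0.92 [386.7 170.1] 16111 [0.5155 0.2102 0.03  ]
 cut 0.19 [132.7 133.2] 854 [ 0.4448 -0.2072  0.03  ]
post 0.7 [460.2 170.7] [0.4917 0.2761 0.15  ]
 cut 0.95 [393.7 170.3] 15800 [0.4929 0.1901 0.15  ]
 cut 0.25 [ 86.1 118.6] 969 [ 0.4129 -0.2075  0.15  ]
bar_mid 0.85 [449.7 226.9] [0.5645 0.2706 0.15  ]
bar_mid 0.57 [281.3 301.5] [0.6697 0.0534 0.15  ]
 cut 0.75 [452.1 205.9] 3838 [0.5365 0.27   0.15  ]
 cut 0.62 [138.8 135.8] 818 [ 0.4444 -0.1186  0.15  ]
tee_grip 0.53 [197.6 195. ] [ 0.5066 -0.0205  0.204 ]
 cut 0.65 [103.8 275. ] 5029 [ 0.613  -0.1769  0.204 ]
```

View pics/w0.png

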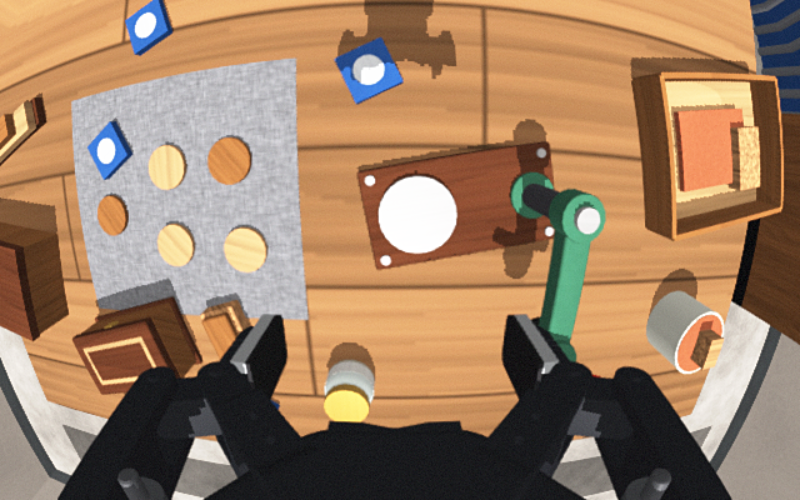

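```bash
cat >> h.py <<'E'
def proj(c,uvs,z,st=None): return np.array([at_z(c,p,z,st)[:2] for p in uvs])
def discs(c,mask,z,rad,st=None,tol=.012):
    """contours in mask whose projection to height z is a circle of about radius rad -> centre, radius, rms"""
    from scipy.optimize import least_squares
    out=[]
    m=cv2.morphologyEx(mask.astype(np.uint8)*255,cv2.MORPH_OPEN,np.ones((3,3)))
    for k in cv2.findContours(m,cv2.RETR_EXTERNAL,cv2.CHAIN_APPROX_NONE)[0]:
        if len(k)<40 or len(k)>900: continue
        p=proj(c,k[:,0],z,st)
        if not np.all(np.isfinite(p)): continue
        f=least_squares(lambda q:np.hypot(*(p-q[:2]).T)-q[2],[*p.mean(0),rad],loss="soft_l1",f_scale=.001)
        if abs(f.x[2]-rad)<tol: out.append((*np.round(f.x,4),round(float(np.std(np.hypot(*(p-f.x[:2]).T))),4),len(k)))
    return out
E
python3 - <<'E'
from h import *
for n in ["wrist","top","side"]:
    st=env.get_state(); c=cams.read_camera(n)
    hsv=cv2.cvtColor(c["pixels"],cv2.COLOR_RGB2HSV)
    print(n,[d for d in discs(c,(hsv[...,1]<45)&(hsv[...,2]>165),.03,.048,st)])
    for z in (.01,): print(" blanks",discs(c,(hsv[...,0]<25)&(hsv[...,1]>75),z,.032,st,.006))
E
```

```text
wrist [(np.float64(1.1675), np.float64(0.5435), np.float64(0.0588), 0.0106, 54), (np.float64(0.5187), np.float64(0.1279), np.float64(0.0475), 0.0005, 173)]
 blanks [(np.float64(0.8126), np.float64(0.0248), np.float64(0.029), 0.0047, 67), (np.float64(0.5673), np.float64(-0.106), np.float64(0.0311), 0.0017, 112), (np.float64(0.5595), np.float64(-0.22), np.float64(0.0312), 0.002, 102), (np.float64(0.5103), np.float64(-0.3388), np.float64(0.0326), 0.0013, 80), (np.float64(0.4452), np.float64(-0.2202), np.float64(0.0313), 0.0018, 98), (np.float64(0.445), np.float64(-0.1187), np.float64(0.0314), 0.0007, 103)]
top [(np.float64(0.4119), np.float64(0.7323), np.float64(0.0366), 0.012, 197)]
 blanks []
side [(np.float64(0.9764), np.float64(-0.7284), np.float64(0.0439), 0.0161, 220), (np.float64(0.5189), np.float64(0.1285), np.float64(0.0454), 0.0011, 69)]
 blanks []
```

The wrist picture shows the bed disc at about (417,214), 1.25x scale. The five blanks are at (166,166), (229,160), (112,214), (175,244) and (245,249), and block D is at (108,150) on the mat, the farthest right. The disc fits agree: bed at (0.519,0.128). Next, hover over the blank at (0.445,-0.119).

Emit:
jog_arm(
  increments=[
    [[0.022,-0.0874,0.0924,0,0,0,0],[0.022,-0.0874,0.0924,0,0,0,0],[0.022,-0.0874,0.0924,0,0,0,0],[0.022,-0.0874,0.0924,0,0,0,0],[0.022,-0.0874,0.0924,0,0,0,0],[0.022,-0.0874,0.0924,0,0,0,0],[0.022,-0.0874,0.0924,0,0,0,0],[0.022,-0.0874,0.0924,0,0,0,0],[0.022,-0.0874,0.0924,0,0,0,0],[0.022,-0.0874,0.0924,0,0,0,0],[0,0,0,0,0,0,0],[0,0,0,0,0,0,0]],
  ],
)

```text
clock: 4.8
tcp_pos: [0.4441, -0.1178, 0.1202]
orientation: [-0.0, 0.002, 1.0, 0.0]
wrist_force: [-0.9, 0.4, -0.1]
finger_gap: 0.0858
grip_force: 0.0
```

```bash
cat > meas.py <<'E'
from h import *
import sys
ref=np.array([float(a) for a in sys.argv[1:3]]) if len(sys.argv)>2 else None
st=env.get_state(); c=cams.read_camera("wrist"); hsv=cv2.cvtColor(c["pixels"],cv2.COLOR_RGB2HSV)
print("t",st["clock"],"tcp",np.round(st["tcp_pos"],4),"R",np.round(R.from_matrix(q2m(st["orientation"])).as_rotvec(),3),"gap",st["finger_gap"])
z=float(sys.argv[3]) if len(sys.argv)>3 else .01
for d in discs(c,(hsv[...,0]<25)&(hsv[...,1]>75),z,.032,st,.005):
    if ref is None or np.hypot(*(np.array(d[:2])-ref))<.08: print([float(v) for v in d])
# blue blocks: the silver spot on top and the corners of the blue outline, at z=.016
m=((hsv[...,0]>100)&(hsv[...,0]<125)&(hsv[...,1]>120)).astype(np.uint8)
for k in cv2.findContours(m,cv2.RETR_EXTERNAL,cv2.CHAIN_APPROX_NONE)[0]:
    if cv2.contourArea(k)<400: continue
    p=proj(c,k[:,0],.016,st)
    if abs(p).max()>1: continue
    (a,s,t)=cv2.minAreaRect((p*1000).astype(np.float32)); print("blue",np.round(a,1),np.round(s,1),round(t,1))
cv2.imwrite("pics/last.png",c["pixels"][:,:,::-1])
E
python3 meas.py .445 -.119
```

```text
t 4.8 tcp [ 0.4441 -0.1178  0.1202] R [-5.000e-03 -3.141e+00 -1.000e-03] gap 0.08578823353597154
[0.4444, -0.1199, 0.0314, 0.0003, 206.0]
blue [ 408.  -326.6] [65.4 72.8] 30.8
blue [339.7  64.4] [64.  71.3] 24.9
blue [ 270.  -256.2] [44.9 17.7] 77.4
```

Emit:
jog_arm(
  increments=[
    [[0,-0.008,0.1,0,0,0,0],[0,0,0.1,0,0,0,0],[0,0,0.1,0,0,0,0],[0,0,0.1,0,0,0,0],[0,0,0.048,0,0,0,0],[0,0,0.008,0,0,0,0],[0,0,0.008,0,0,0,0],[0,0,0,0,0,0,60]],
  ],
  force=25,
)

```text
clock: 5.65
tcp_pos: [0.4457, -0.1199, 0.0053]
orientation: [0.001, 0.001, 1.0, -0.0]
wrist_force: [-1.0, -0.0, 0.8]
finger_gap: 0.0734
grip_force: 0.0
```

Emit:
jog_arm(
  increments=[
    [[0,0,0,0,0,0,60],[0,0,0,0,0,0,90],[0,0,0,0,0,0,90],[0,0,0,0,0,0,90]],
  ],
)

```text
clock: 6.05
tcp_pos: [0.4457, -0.1201, 0.0059]
orientation: [0.001, 0.001, 1.0, -0.0]
wrist_force: [-0.7, 1.9, 9.7]
finger_gap: 0.0552
grip_force: 4.8
```

Emit:
jog_arm(
  increments=[
    [[0,0,0,0,0,0,0],[0,0,0,0,0,0,0],[0,0,0,0,0,0,0],[0,0,0,0,0,0,0]],
  ],
)

```text
clock: 6.45
tcp_pos: [0.4444, -0.1198, 0.0042]
orientation: [-0.0, 0.001, 1.0, 0.0]
wrist_force: [-0.5, -0.4, 0.7]
finger_gap: 0.0852
grip_force: 0.0
```

Emit:
jog_arm(
  increments=[
    [[0,0,0.012,0,0,0,0],[0,0,0.012,0,0,0,0],[0,0,0.008,0,0,0,0],[0,0,0,0,0,0,45],[0,0,0,0,0,0,45]],
  ],
)

```text
clock: 6.95
tcp_pos: [0.4443, -0.1198, -0.0039]
orientation: [-0.0, 0.001, 1.0, 0.0]
wrist_force: [-0.6, -0.1, -0.3]
finger_gap: 0.0702
grip_force: 0.0
```

Emit:
jog_arm(
  increments=[
    [[0,0,0,0,0,0,60],[0,0,0,0,0,0,80],[0,0,0,0,0,0,100],[0,0,0,0,0,0,100]],
  ],
)

```text
clock: 7.35
tcp_pos: [0.4446, -0.1198, -0.0033]
orientation: [0.0, 0.001, 1.0, -0.0]
wrist_force: [-1.3, 1.7, 5.9]
finger_gap: 0.0624
grip_force: 26.7
```

Emit:
jog_arm(
  increments=[
    [[0,0,-0.08,0,0,0,100],[0,0,-0.12,0,0,0,100],[0,0,-0.14,0,0,0,100],[0,0,-0.14,0,0,0,100],[-0.0371,0.124,0,0,0,0,100],[-0.0371,0.124,0,0,0,0,100],[-0.0371,0.124,0,0,0,0,100],[-0.0371,0.124,0,0,0,0,100],[-0.0371,0.124,0,0,0,0,100],[-0.0371,0.124,0,0,0,0,100],[-0.0371,0.124,0,0,0,0,100],[-0.0371,0.124,0,0,0,0,100],[0,0,0,0,0,0,100],[0,0,0,0,0,0,100]],
  ],
)

```text
clock: 8.75
tcp_pos: [0.5189, 0.1285, 0.1159]
orientation: [-0.0, 0.0, 1.0, -0.0]
wrist_force: [0.9, -0.5, -0.2]
finger_gap: 0.0628
grip_force: 27.9
```

```bash
python3 meas.py; python3 -c "
import cv2;i=cv2.imread('pics/last.png');cv2.imwrite('pics/held1.png',i)"
```

```text
t 8.75 tcp [0.5189 0.1285 0.1159] R [-1.000e-03 -3.141e+00  1.000e-03] gap 0.0627815451237971
[0.5633, -0.0986, 0.0279, 0.0028, 108.0]
[0.5555, -0.2098, 0.0275, 0.0039, 94.0]
[0.4454, -0.2097, 0.0275, 0.0037, 101.0]
blue [367.5  72.8] [72.6 33.5] 84.4
```

View pics/held1.png

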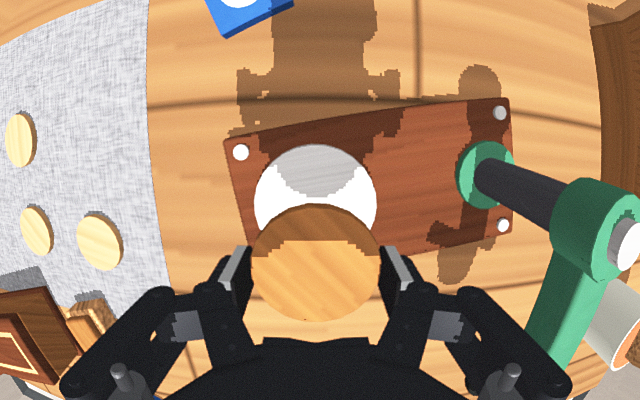

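The blank is held level and centred between the fingers at (315,262), above the bed. I lower it and release.

Emit:
jog_arm(
  increments=[
    [[0,0,0.1,0,0,0,100],[0,0,0.1,0,0,0,100],[0,0,0.08,0,0,0,100],[0,0,0.04,0,0,0,100],[0,0,0.02,0,0,0,100],[0,0,0.01,0,0,0,100],[0,0,0,0,0,0,100]],
  ],
)

```text
clock: 9.5
tcp_pos: [0.5197, 0.1277, 0.0293]
orientation: [0.0, 0.001, 1.0, 0.0]
wrist_force: [-0.2, -0.7, 0.1]
finger_gap: 0.0628
grip_force: 27.9
```

Emit:
jog_arm(
  increments=[
    [[0,0,0,0,0,0,60],[0,0,0,0,0,0,20],[0,0,0,0,0,0,0],[0,0,0,0,0,0,0],[0,0,-0.08,0,0,0,0],[0,0,-0.14,0,0,0,0],[0,0,-0.14,0,0,0,0],[0,0,-0.14,0,0,0,0],[0,0,-0.1,0,0,0,0],[0,0,0,0,0,0,0]],
  ],
)

```text
clock: 10.5
tcp_pos: [0.5217, 0.1283, 0.1831]
orientation: [0.004, 0.001, 1.0, 0.0]
wrist_force: [0.7, -0.9, -0.4]
finger_gap: 0.0854
grip_force: 0.0
```

```bash
python3 meas.py; python3 meas.py .519 .128 .04
```

```text
t 10.5 tcp [0.5217 0.1283 0.1831] R [3.000e-03 3.134e+00 1.000e-03] gap 0.08538516636763929
[0.5102, -0.3363, 0.0344, 0.0018, 92.0]
blue [ 841.3 -125.4] [51.3 82.8] 57.3
blue [ 410.2 -322.3] [73.  78.6] 30.3
blue [342.3  70.2] [62.9 63.2] 24.6
t 10.55 tcp [0.5206 0.1282 0.1809] R [3.000e-03 3.137e+00 1.000e-03] gap 0.08561238497149426
blue [ 841.1 -125.7] [52.  82.8] 57.8
blue [ 409.9 -322.5] [73.3 78.8] 30.2
blue [341.7  69.8] [64.2 63.3] 24.6
```

```bash
sed -i 's/m,cv2.RETR_EXTERNAL,cv2.CHAIN_APPROX_NONE)\[0\]:\n        if len/X/; s/for k in cv2.findContours(m,cv2.RETR_EXTERNAL/for k in cv2.findContours(m,cv2.RETR_LIST/' h.py; sed -i 's/rms"""/rms"""/' h.py
python3 meas.py; cp pics/last.png pics/s1.png;python3 meas.py .519 .128 .04
```

```text
t 10.6 tcp [0.5195 0.1281 0.1793] R [3.00e-03 3.14e+00 0.00e+00] gap 0.08537212975275513
[0.51, -0.3363, 0.0344, 0.0018, 92.0]
[0.5272, 0.1277, 0.0342, 0.0004, 185.0]
blue [ 840.9 -125.7] [53.9 83.5] 58.4
blue [ 409.9 -322.3] [73.3 78.7] 30.6
blue [341.1  69.5] [65.5 63.6] 24.1
t 10.65 tcp [0.5187 0.128  0.1782] R [-3.000e-03 -3.141e+00 -0.000e+00] gap 0.08560078926980548
[0.5194, 0.1277, 0.0309, 0.0004, 186.0]
blue [ 840.3 -126.4] [54.5 83.2] 58.0
blue [ 409.9 -322.2] [73.3 78.8] 30.5
blue [340.5  69.4] [66.7 63. ] 24.9
```

View pics/s1.png

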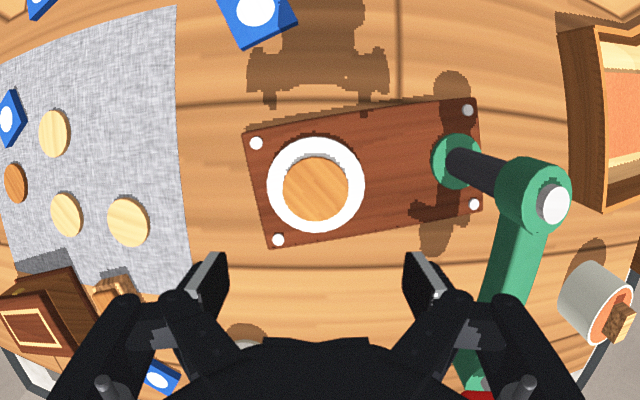

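The first blank is centred on the bed at (316,188), within 1 mm. The other four are still on the mat. Next is the blank at (0.567,-0.106).

Emit:
jog_arm(
  increments=[
    [[-0.024,-0.117,0.029,0,0,0,0],[-0.024,-0.117,0.029,0,0,0,0],[-0.024,-0.117,0.029,0,0,0,0],[-0.024,-0.117,0.029,0,0,0,0],[-0.024,-0.117,0.029,0,0,0,0],[-0.024,-0.117,0.029,0,0,0,0],[-0.024,-0.117,0.029,0,0,0,0],[-0.024,-0.117,0.029,0,0,0,0],[0,0,0,0,0,0,0],[0,0,0,0,0,0,0]],
  ],
)

```text
clock: 11.7
tcp_pos: [0.5655, -0.1063, 0.119]
orientation: [-0.002, 0.002, 1.0, 0.001]
wrist_force: [-0.7, 1.4, -0.8]
finger_gap: 0.0852
grip_force: 0.0
```

```bash
sed -i 's/hsv\[...,1\]>75/hsv[...,1]>50/' meas.py; python3 meas.py
```

```text
t 11.7 tcp [ 0.5655 -0.1063  0.119 ] R [-6.000e-03 -3.138e+00 -2.000e-03] gap 0.0852202613374064
[0.5673, -0.1067, 0.0317, 0.0003, 210.0]
[0.5593, -0.2203, 0.0321, 0.0006, 191.0]
[0.5105, -0.3385, 0.0332, 0.0011, 158.0]
[0.4463, -0.2205, 0.0321, 0.0006, 196.0]
blue [ 411.5 -326.2] [71.7 70. ] 30.8
```

Emit:
jog_arm(
  increments=[
    [[0,0,0.12,0,0,0,0],[0,0,0.12,0,0,0,0],[0,0,0.12,0,0,0,0],[0,0,0.07,0,0,0,0],[0,0,0.04,0,0,0,0],[0,0,0.02,0,0,0,0],[0,0,0,0,0,0,0],[0,0,0,0,0,0,40],[0,0,0,0,0,0,60],[0,0,0,0,0,0,80],[0,0,0,0,0,0,100],[0,0,0,0,0,0,100]],
  ],
)

```text
clock: 12.95
tcp_pos: [0.5676, -0.1064, -0.0002]
orientation: [0.001, 0.001, 1.0, -0.0]
wrist_force: [-0.6, -0.2, 5.8]
finger_gap: 0.0626
grip_force: 26.3
```

Emit:
jog_arm(
  increments=[
    [[0,0,-0.08,0,0,0,100],[0,0,-0.12,0,0,0,100],[0,0,-0.14,0,0,0,100],[0,0,-0.14,0,0,0,100],[0.0242,0.1172,0,0,0,0,100],[0.0242,0.1172,0,0,0,0,100],[0.0242,0.1172,0,0,0,0,100],[0.0242,0.1172,0,0,0,0,100],[0.0242,0.1172,0,0,0,0,100],[0.0242,0.1172,0,0,0,0,100],[0.0242,0.1172,0,0,0,0,100],[0.0242,0.1172,0,0,0,0,100],[0,0,0,0,0,0,100],[0,0,0,0,0,0,100],[0,0,0,0,0,0,100]],
  ],
)

```text
clock: 14.45
tcp_pos: [0.5191, 0.1278, 0.1186]
orientation: [0.0, 0.001, 1.0, -0.0]
wrist_force: [0.7, -0.9, 0.2]
finger_gap: 0.0619
grip_force: 27.6
```

Emit:
jog_arm(
  increments=[
    [[0,0,0.1,0,0,0,100],[0,0,0.1,0,0,0,100],[0,0,0.06,0,0,0,100],[0,0,0.03,0,0,0,100],[0,0,0.014,0,0,0,100],[0,0,0.006,0,0,0,100],[0,0,0,0,0,0,100]],
  ],
)

```text
clock: 15.15
tcp_pos: [0.5195, 0.1282, 0.0414]
orientation: [0.001, 0.001, 1.0, 0.0]
wrist_force: [-0.1, -0.0, 0.2]
finger_gap: 0.0619
grip_force: 27.6
```

Emit:
jog_arm(
  increments=[
    [[0,0,0,0,0,0,60],[0,0,0,0,0,0,20],[0,0,0,0,0,0,0],[0,0,0,0,0,0,0],[0,0,-0.08,0,0,0,0],[0,0,-0.14,0,0,0,0],[0,0,-0.14,0,0,0,0],[0,0,-0.14,0,0,0,0],[0,0,-0.08,0,0,0,0],[0,0,0,0,0,0,0],[0,0,0,0,0,0,0]],
  ],
)

```text
clock: 16.25
tcp_pos: [0.5189, 0.1285, 0.1857]
orientation: [0.0, 0.001, 1.0, 0.0]
wrist_force: [-0.7, -0.6, -0.2]
finger_gap: 0.0854
grip_force: 0.0
```

```bash
python3 meas.py; python3 meas.py .519 .128 .05
```

```text
t 16.25 tcp [0.5189 0.1285 0.1857] R [3.000e-03 3.141e+00 0.000e+00] gap 0.08540382880864064
[0.907, -0.1747, 0.0295, 0.0066, 74.0]
[0.5598, -0.2181, 0.0332, 0.0032, 126.0]
[0.5102, -0.336, 0.0346, 0.0017, 94.0]
[0.5258, 0.1273, 0.0324, 0.0014, 54.0]
[0.4455, -0.2179, 0.0332, 0.0024, 130.0]
[0.3274, 0.5717, 0.0368, 0.0143, 92.0]
blue [ 841.  -126.6] [53.8 83.1] 57.6
blue [ 409.7 -322.2] [72.8 78.8] 29.9
blue [340.5  69.4] [67.  63.1] 24.9
t 16.3 tcp [0.5182 0.1284 0.1848] R [-3.00e-03 -3.14e+00  0.00e+00] gap 0.08531947717081523
[0.5164, 0.1274, 0.0289, 0.0013, 64.0]
blue [ 840.7 -126.7] [54.7 84.1] 58.4
blue [ 410.  -322.2] [72.9 78.8] 30.7
blue [340.6  69.4] [66.4 63.2] 24.8
```

Emit:
jog_arm(
  increments=[
    [[-0.0164,-0.1394,0.0256,0,0,0,0],[-0.0164,-0.1394,0.0256,0,0,0,0],[-0.0164,-0.1394,0.0256,0,0,0,0],[-0.0164,-0.1394,0.0256,0,0,0,0],[-0.0164,-0.1394,0.0256,0,0,0,0],[-0.0164,-0.1394,0.0256,0,0,0,0],[-0.0164,-0.1394,0.0256,0,0,0,0],[-0.0164,-0.1394,0.0256,0,0,0,0],[-0.0164,-0.1394,0.0256,0,0,0,0],[-0.0164,-0.1394,0.0256,0,0,0,0],[0,0,0,0,0,0,0],[0,0,0,0,0,0,0],[0,0,0,0,0,0,0]],
  ],
)

```text
clock: 17.65
tcp_pos: [0.5583, -0.219, 0.1208]
orientation: [-0.001, 0.001, 1.0, 0.001]
wrist_force: [-0.7, 0.4, -0.8]
finger_gap: 0.0851
grip_force: 0.0
```

```bash
python3 meas.py
```

```text
t 17.65 tcp [ 0.5583 -0.219   0.1208] R [-2.00e-03 -3.14e+00 -2.00e-03] gap 0.08513394178672722
[0.5595, -0.2215, 0.0317, 0.0003, 208.0]
[0.5103, -0.3404, 0.032, 0.0006, 193.0]
[0.4461, -0.2218, 0.0314, 0.0003, 215.0]
blue [352.   65.5] [42.3 79.4] 23.3
blue [ 411.3 -329.4] [68.1 64.6] 30.8
```

Emit:
jog_arm(
  increments=[
    [[-0.004,-0.009,0.12,0,0,0,0],[0,0,0.12,0,0,0,0],[0,0,0.12,0,0,0,0],[0,0,0.07,0,0,0,0],[0,0,0.04,0,0,0,0],[0,0,0.024,0,0,0,0],[0,0,0,0,0,0,0],[0,0,0,0,0,0,40],[0,0,0,0,0,0,60],[0,0,0,0,0,0,80],[0,0,0,0,0,0,100],[0,0,0,0,0,0,100]],
  ],
)

```text
clock: 18.9
tcp_pos: [0.561, -0.2228, -0.0]
orientation: [0.001, 0.001, 1.0, -0.0]
wrist_force: [-0.5, 1.5, 6.3]
finger_gap: 0.0623
grip_force: 26.2
```

Emit:
jog_arm(
  increments=[
    [[0,0,-0.08,0,0,0,100],[0,0,-0.12,0,0,0,100],[0,0,-0.14,0,0,0,100],[0,0,-0.14,0,0,0,100],[0.0163,0.1402,0,0,0,0,100],[0.0163,0.1402,0,0,0,0,100],[0.0163,0.1402,0,0,0,0,100],[0.0163,0.1402,0,0,0,0,100],[0.0163,0.1402,0,0,0,0,100],[0.0163,0.1402,0,0,0,0,100],[0.0163,0.1402,0,0,0,0,100],[0.0163,0.1402,0,0,0,0,100],[0.0163,0.1402,0,0,0,0,100],[0.0163,0.1402,0,0,0,0,100],[0,0,0,0,0,0,100],[0,0,0,0,0,0,100],[0,0,0,0,0,0,100]],
  ],
)

```text
clock: 20.6
tcp_pos: [0.5203, 0.1275, 0.1186]
orientation: [0.0, 0.001, 1.0, -0.0]
wrist_force: [-0.3, 0.2, 0.4]
finger_gap: 0.0624
grip_force: 27.5
```

Emit:
jog_arm(
  increments=[
    [[0,0.002,0.1,0,0,0,100],[0,0,0.09,0,0,0,100],[0,0,0.05,0,0,0,100],[0,0,0.02,0,0,0,100],[0,0,0.01,0,0,0,100],[0,0,0,0,0,0,100],[0,0,0,0,0,0,100]],
  ],
)

```text
clock: 21.3
tcp_pos: [0.5208, 0.1286, 0.0517]
orientation: [0.001, 0.001, 1.0, 0.0]
wrist_force: [0.3, -0.2, -0.5]
finger_gap: 0.0622
grip_force: 27.6
```

Emit:
jog_arm(
  increments=[
    [[0,0,0,0,0,0,60],[0,0,0,0,0,0,20],[0,0,0,0,0,0,0],[0,0,0,0,0,0,0],[0,0,-0.08,0,0,0,0],[0,0,-0.14,0,0,0,0],[0,0,-0.14,0,0,0,0],[0,0,-0.14,0,0,0,0],[0,0,-0.04,0,0,0,0],[0,0,0,0,0,0,0],[0,0,0,0,0,0,0]],
  ],
)

```text
clock: 22.4
tcp_pos: [0.5195, 0.1286, 0.1847]
orientation: [-0.001, 0.001, 1.0, -0.0]
wrist_force: [-0.3, -0.2, -0.1]
finger_gap: 0.0856
grip_force: 0.0
```

```bash
python3 meas.py; python3 meas.py .519 .128 .06; cp pics/last.png pics/s3.png
```

```text
t 22.4 tcp [0.5195 0.1286 0.1847] R [-3.00e-03 -3.14e+00  0.00e+00] gap 0.08560187128275397
[0.9064, -0.1748, 0.0285, 0.0068, 71.0]
[0.5096, -0.3367, 0.0346, 0.0017, 93.0]
[0.5297, 0.119, 0.0316, 0.0093, 262.0]
[0.4455, -0.221, 0.0314, 0.0047, 188.0]
blue [ 840.9 -126.2] [53.6 82.6] 57.5
blue [ 409.8 -322.6] [72.8 78.7] 30.8
blue [340.8  69.5] [66.5 63.1] 24.9
t 22.45 tcp [0.519  0.1286 0.1842] R [-3.000e-03 -3.139e+00  0.000e+00] gap 0.08551248233953908
blue [ 841.3 -126. ] [54.5 83.9] 57.8
blue [ 410.1 -322.3] [72.9 78.4] 30.6
blue [340.5  69.4] [66.4 63.6] 24.4
```

View pics/s3.png

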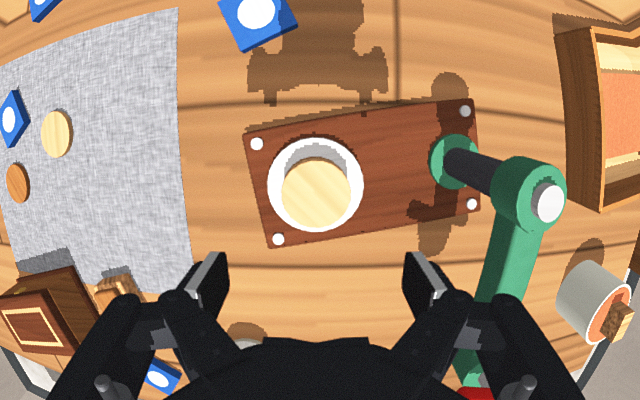

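The stack of three looks neat, with its top face at (316,195). Next is the blank at (0.446,-0.221).

Emit:
jog_arm(
  increments=[
    [[0.0292,-0.1402,0.0256,0,0,0,0],[0.0292,-0.1402,0.0256,0,0,0,0],[0.0292,-0.1402,0.0256,0,0,0,0],[0.0292,-0.1402,0.0256,0,0,0,0],[0.0292,-0.1402,0.0256,0,0,0,0],[0.0292,-0.1402,0.0256,0,0,0,0],[0.0292,-0.1402,0.0256,0,0,0,0],[0.0292,-0.1402,0.0256,0,0,0,0],[0.0292,-0.1402,0.0256,0,0,0,0],[0.0292,-0.1402,0.0256,0,0,0,0],[0,0,0,0,0,0,0],[0,0,0,0,0,0,0],[0,0,0,0,0,0,0]],
  ],
)

```text
clock: 23.8
tcp_pos: [0.4458, -0.2206, 0.121]
orientation: [-0.001, 0.001, 1.0, 0.001]
wrist_force: [0.3, -0.2, -0.2]
finger_gap: 0.0856
grip_force: 0.0
```

```bash
python3 meas.py
```

```text
t 23.8 tcp [ 0.4458 -0.2206  0.121 ] R [-3.00e-03 -3.14e+00 -2.00e-03] gap 0.085613789873695
[0.5044, -0.343, 0.0286, 0.0069, 148.0]
[0.4452, -0.2218, 0.0317, 0.0004, 206.0]
blue [ 408.2 -329.4] [63.8 67.8] 30.9
blue [339.8  61.4] [66.1 76.4] 24.8
```

Emit:
jog_arm(
  increments=[
    [[0.001,-0.005,0.12,0,0,0,0],[0,0,0.12,0,0,0,0],[0,0,0.12,0,0,0,0],[0,0,0.07,0,0,0,0],[0,0,0.04,0,0,0,0],[0,0,0.024,0,0,0,0],[0,0,0,0,0,0,0],[0,0,0,0,0,0,40],[0,0,0,0,0,0,60],[0,0,0,0,0,0,80],[0,0,0,0,0,0,100],[0,0,0,0,0,0,100]],
  ],
)

```text
clock: 25.05
tcp_pos: [0.4468, -0.2233, -0.0003]
orientation: [0.001, 0.001, 1.0, -0.0]
wrist_force: [-0.9, 0.8, 6.5]
finger_gap: 0.0622
grip_force: 25.8
```

Emit:
jog_arm(
  increments=[
    [[0,0,-0.08,0,0,0,100],[0,0,-0.12,0,0,0,100],[0,0,-0.14,0,0,0,100],[0,0,-0.14,0,0,0,100],[-0.0294,0.1403,0,0,0,0,100],[-0.0294,0.1403,0,0,0,0,100],[-0.0294,0.1403,0,0,0,0,100],[-0.0294,0.1403,0,0,0,0,100],[-0.0294,0.1403,0,0,0,0,100],[-0.0294,0.1403,0,0,0,0,100],[-0.0294,0.1403,0,0,0,0,100],[-0.0294,0.1403,0,0,0,0,100],[-0.0294,0.1403,0,0,0,0,100],[-0.0294,0.1403,0,0,0,0,100],[0,0,0,0,0,0,100],[0,0,0,0,0,0,100],[0,0,0,0,0,0,100]],
  ],
)

```text
clock: 26.75
tcp_pos: [0.5201, 0.1269, 0.1185]
orientation: [-0.0, 0.001, 1.0, -0.0]
wrist_force: [-0.2, -0.9, 0.4]
finger_gap: 0.0624
grip_force: 27.6
```

Lower to z 0.061 (0.23 units), nudging y by +1 mm.

Emit:
jog_arm(
  increments=[
    [[0,0.004,0.09,0,0,0,100],[0,0,0.07,0,0,0,100],[0,0,0.04,0,0,0,100],[0,0,0.02,0,0,0,100],[0,0,0.01,0,0,0,100],[0,0,0,0,0,0,100],[0,0,0,0,0,0,100]],
  ],
)

```text
clock: 27.45
tcp_pos: [0.5208, 0.1286, 0.0615]
orientation: [0.001, 0.001, 1.0, 0.0]
wrist_force: [-0.4, -0.2, 0.1]
finger_gap: 0.0623
grip_force: 27.6
```

Emit:
jog_arm(
  increments=[
    [[0,0,0,0,0,0,60],[0,0,0,0,0,0,20],[0,0,0,0,0,0,0],[0,0,0,0,0,0,0],[0,0,-0.08,0,0,0,0],[0,0,-0.14,0,0,0,0],[0,0,-0.14,0,0,0,0],[0,0,-0.14,0,0,0,0],[0,0,0,0,0,0,0],[0,0,0,0,0,0,0],[0,0,0,0,0,0,0]],
  ],
)

```text
clock: 28.55
tcp_pos: [0.5195, 0.1286, 0.1847]
orientation: [-0.001, 0.001, 1.0, -0.0]
wrist_force: [-1.2, 0.1, -0.2]
finger_gap: 0.0857
grip_force: 0.0
```

```bash
sed -i 's/,3.14 *)/&/' meas.py; python3 meas.py; python3 meas.py .519 .128 .07
python3 - <<'E'
from h import *
for n in ["top","side"]:
    c=cams.read_camera(n)
    for d in spotter.cut_out("blank1",n): print(n,round(d["conf"],2),np.round(d["uv"],1),d["region"].sum(),"z.01",np.round(at_z(c,d["uv"],.005),3),"z.07",np.round(at_z(c,d["uv"],.05),3))
E
```

```text
t 28.55 tcp [0.5195 0.1286 0.1847] R [-3.00e-03 -3.14e+00  0.00e+00] gap 0.08566129249944034
[0.9063, -0.1745, 0.0284, 0.0068, 71.0]
[0.5097, -0.3367, 0.0346, 0.0017, 93.0]
blue [ 840.6 -126.6] [54.  83.1] 57.9
blue [ 410.  -322.3] [73.1 78.3] 30.6
blue [340.7  69.5] [66.5 63.1] 24.9
t 28.6 tcp [0.5193 0.1285 0.1844] R [-3.000e-03 -3.139e+00  0.000e+00] gap 0.08495383329594473
[0.5152, 0.1358, 0.0324, 0.0121, 695.0]
blue [ 840.8 -126.4] [54.2 83.9] 59.2
blue [ 410.  -322.4] [73.1 78.3] 31.0
blue [340.5  69.3] [67.1 63. ] 25.3
top 0.68 [250.7 211.1] 216 z.01 [0.508 0.136 0.005] z.07 [0.505 0.128 0.05 ]
top 0.58 [424.7 211.1] 354 z.01 [ 0.52  -0.343  0.005] z.07 [ 0.517 -0.33   0.05 ]
top 0.55 [244.3 220.7] 2051 z.01 [0.482 0.152 0.005] z.07 [0.48  0.143 0.05 ]
side 0.78 [291.4 184.9] 250 z.01 [0.546 0.202 0.005] z.07 [0.53  0.153 0.05 ]
side 0.69 [350.9 317.4] 446 z.01 [ 0.508 -0.335  0.005] z.07 [ 0.494 -0.358  0.05 ]
side 0.62 [425.9 279.5] 4337 z.01 [ 0.75  -0.311  0.005] z.07 [ 0.725 -0.335  0.05 ]
side 0.58 [288.2 198. ] 3 z.01 [0.513 0.145 0.005] z.07 [0.499 0.099 0.05 ]
side 0.47 [295.  195.2] 7 z.01 [0.539 0.149 0.005] z.07 [0.523 0.103 0.05 ]
```

Emit:
jog_arm(
  increments=[
    [[0.0029,-0.1563,0.0213,0,0,0,0],[0.0029,-0.1563,0.0213,0,0,0,0],[0.0029,-0.1563,0.0213,0,0,0,0],[0.0029,-0.1563,0.0213,0,0,0,0],[0.0029,-0.1563,0.0213,0,0,0,0],[0.0029,-0.1563,0.0213,0,0,0,0],[0.0029,-0.1563,0.0213,0,0,0,0],[0.0029,-0.1563,0.0213,0,0,0,0],[0.0029,-0.1563,0.0213,0,0,0,0],[0.0029,-0.1563,0.0213,0,0,0,0],[0.0029,-0.1563,0.0213,0,0,0,0],[0.0029,-0.1563,0.0213,0,0,0,0],[0,0,0,0,0,0,0],[0,0,0,0,0,0,0],[0,0,0,0,0,0,0]],
  ],
)

```text
clock: 30.35
tcp_pos: [0.5104, -0.3393, 0.1216]
orientation: [-0.0, 0.001, 1.0, 0.001]
wrist_force: [0.6, -0.6, -0.6]
finger_gap: 0.085
grip_force: 0.0
```

```bash
python3 meas.py
```

```text
t 30.35 tcp [ 0.5104 -0.3393  0.1216] R [-3.000e-03 -3.141e+00 -2.000e-03] gap 0.08495364466848941
[0.6414, -0.4071, 0.035, 0.0083, 170.0]
[0.51, -0.3417, 0.0316, 0.0004, 205.0]
blue [343.   54.6] [65.7 77.3] 24.0
blue [ 409.5 -331.3] [63.7 63.6] 31.0
```

Emit:
jog_arm(
  increments=[
    [[0.001,-0.008,0.12,0,0,0,0],[0,0,0.12,0,0,0,0],[0,0,0.12,0,0,0,0],[0,0,0.07,0,0,0,0],[0,0,0.04,0,0,0,0],[0,0,0.026,0,0,0,0],[0,0,0,0,0,0,0],[0,0,0,0,0,0,40],[0,0,0,0,0,0,60],[0,0,0,0,0,0,80],[0,0,0,0,0,0,100],[0,0,0,0,0,0,100]],
  ],
)

```text
clock: 31.6
tcp_pos: [0.5111, -0.3427, -0.0005]
orientation: [0.001, 0.001, 1.0, -0.001]
wrist_force: [-0.6, 1.4, 4.9]
finger_gap: 0.0625
grip_force: 26.3
```

Emit:
jog_arm(
  increments=[
    [[0,0,-0.08,0,0,0,100],[0,0,-0.12,0,0,0,100],[0,0,-0.14,0,0,0,100],[0,0,-0.14,0,0,0,100],[-0.0029,0.1567,0,0,0,0,100],[-0.0029,0.1567,0,0,0,0,100],[-0.0029,0.1567,0,0,0,0,100],[-0.0029,0.1567,0,0,0,0,100],[-0.0029,0.1567,0,0,0,0,100],[-0.0029,0.1567,0,0,0,0,100],[-0.0029,0.1567,0,0,0,0,100],[-0.0029,0.1567,0,0,0,0,100],[-0.0029,0.1567,0,0,0,0,100],[-0.0029,0.1567,0,0,0,0,100],[-0.0029,0.1567,0,0,0,0,100],[-0.0029,0.1567,0,0,0,0,100],[0,0,0,0,0,0,100],[0,0,0,0,0,0,100],[0,0,0,0,0,0,100]],
  ],
)

```text
clock: 33.5
tcp_pos: [0.5202, 0.1271, 0.1181]
orientation: [0.0, 0.001, 1.0, -0.0]
wrist_force: [-0.5, -0.6, -0.1]
finger_gap: 0.062
grip_force: 27.6
```

Emit:
jog_arm(
  increments=[
    [[0.002,0.004,0.07,0,0,0,100],[0,0,0.06,0,0,0,100],[0,0,0.03,0,0,0,100],[0,0,0.018,0,0,0,100],[0,0,0.01,0,0,0,100],[0,0,0,0,0,0,100],[0,0,0,0,0,0,100]],
  ],
)

```text
clock: 34.2
tcp_pos: [0.52, 0.1288, 0.0714]
orientation: [0.0, 0.001, 1.0, 0.0]
wrist_force: [1.1, 0.2, -1.2]
finger_gap: 0.0623
grip_force: 27.7
```

Emit:
jog_arm(
  increments=[
    [[0,0,0,0,0,0,60],[0,0,0,0,0,0,20],[0,0,0,0,0,0,0],[0,0,0,0,0,0,0],[0,0,-0.08,0,0,0,0],[0,0,-0.14,0,0,0,0],[0,0,-0.14,0,0,0,0],[0,0,-0.14,0,0,0,0],[0,0,-0.1,0,0,0,0],[0,0,0,0,0,0,0],[0,0,0,0,0,0,0]],
  ],
)

```text
clock: 35.3
tcp_pos: [0.5199, 0.1289, 0.2212]
orientation: [0.001, 0.001, 1.0, 0.0]
wrist_force: [-0.5, 0.9, -0.3]
finger_gap: 0.0855
grip_force: 0.0
```

```bash
python3 meas.py .519 .128 .08; cp pics/last.png pics/s5.png
```

```text
t 35.3 tcp [0.5199 0.1289 0.2212] R [3.00e-03 3.14e+00 0.00e+00] gap 0.08550700781092284
blue [ 841.3 -128.7] [56.4 79.4] 58.1
blue [ 410.1 -323.3] [71.6 76.9] 30.4
blue [340.3  69.3] [66.3 63.1] 24.6
```

View pics/s5.png

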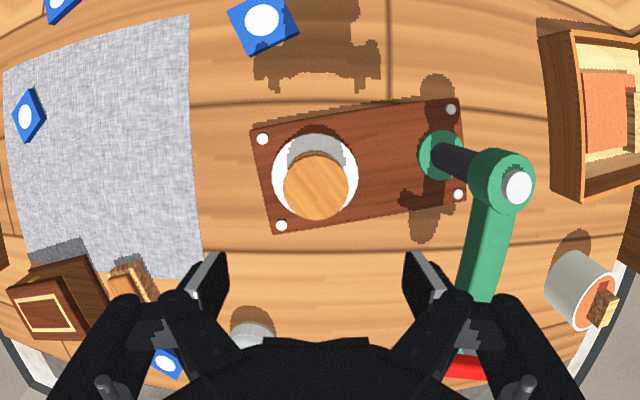

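All five are stacked, with the top face at (316,186). Only block D is left on the mat, at (28,115). Next I go to the block and turn the gripper 31° to line up with its sides.

Emit:
jog_arm(
  increments=[
    [[0.0368,-0.1534,0.0337,0,0,0,0],[0.0368,-0.1534,0.0337,0,0,0,0],[0.0368,-0.1534,0.0337,0,0,0,0],[0.0368,-0.1534,0.0337,0,0,0,0],[0.0368,-0.1534,0.0337,0,0,0,0],[0.0368,-0.1534,0.0337,0,0,0,0],[0.0368,-0.1534,0.0337,0,0,0,0],[0.0368,-0.1534,0.0337,0,0,0,0],[0.0368,-0.1534,0.0337,0,0,0,0],[0.0368,-0.1534,0.0337,0,0,0,0],[0.0368,-0.1534,0.0337,0,0,0,0],[0.0368,-0.1534,0.0337,0,0,0,0],[0,0,0,0,0,-0.043,0],[0,0,0,0,0,-0.043,0],[0,0,0,0,0,-0.043,0],[0,0,0,0,0,-0.043,0],[0,0,0,0,0,0,0],[0,0,0,0,0,0,0]],
  ],
)

```text
clock: 37.15
tcp_pos: [0.4075, -0.3304, 0.1186]
orientation: [-0.0, -0.264, 0.964, 0.001]
wrist_force: [0.7, 0.0, -0.3]
finger_gap: 0.0854
grip_force: 0.0
```

```bash
python3 meas.py; python3 - <<'E'
from h import *
i=cv2.imread("pics/last.png"); cv2.imwrite("pics/blk.png",i[60:340,150:490])
st=env.get_state(); T=q2m(st["orientation"]); print("tool y deg",np.degrees(np.arctan2(T[1,1],T[0,1])))
# where the last stack picture put the top blank
o=dict(tcp_pos=np.array([.5199,.1289,.2212]),orientation=[0.0015,0.001,1,0]); c=cams.read_camera("wrist")
p=cv2.imread("pics/s5.png"); hsv=cv2.cvtColor(p,cv2.COLOR_BGR2HSV)
m=np.zeros((400,640),np.uint8); m[140:232,270:362]=1
print(discs(c,(hsv[...,1]>50)&(hsv[...,0]<25)&(m>0),.08,.032,o,.01), at_z(c,[316,186],.08,o))
E
```

```text
t 37.15 tcp [ 0.4075 -0.3304  0.1186] R [ 8.300e-01 -3.029e+00 -3.000e-03] gap 0.08544283779612069
blue [338.9  57.2] [70.8 83. ] 25.0
blue [ 408.3 -331.8] [65.2 63.8] 30.7
blue [ 234.1 -255.7] [64.6 69.7] 21.4
tool y deg 120.68222282628003
[] [0.51714812 0.12943982 0.08      ]
```

View pics/blk.png

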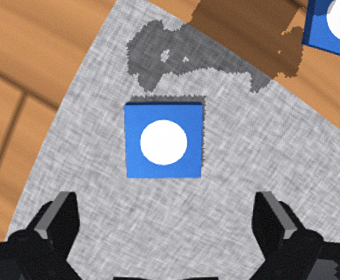

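The crop shows block D, blue with a silver spot at (164,142), square between the open fingers. It is the one farthest right and it is on the mat. Grip it.

Emit:
jog_arm(
  increments=[
    [[0,-0.0064,0.12,0,0,0,0],[0,0,0.12,0,0,0,0],[0,0,0.12,0,0,0,0],[0,0,0.07,0,0,0,0],[0,0,0.03,0,0,0,0],[0,0,0.01,0,0,0,0],[0,0,0,0,0,0,0],[0,0,0,0,0,0,40],[0,0,0,0,0,0,60],[0,0,0,0,0,0,80],[0,0,0,0,0,0,100],[0,0,0,0,0,0,100]],
  ],
  force=35,
)

```text
clock: 38.45
tcp_pos: [0.4095, -0.3329, 0.0036]
orientation: [0.0, -0.266, 0.964, -0.001]
wrist_force: [-1.6, 0.7, 4.6]
finger_gap: 0.0627
grip_force: 37.8
```

Emit:
jog_arm(
  increments=[
    [[0,0,-0.08,0,0,0,100],[0,0,-0.12,0,0,0,100],[0,0,-0.15,0,0,0,100],[0,0,-0.15,0,0,0,100],[-0.1015,0.1045,0,0,0,0,100],[-0.1015,0.1045,0,0,0,0,100],[-0.1015,0.1045,0,0,0,0,100],[-0.1015,0.1045,0,0,0,0,100],[-0.1015,0.1045,0,0,0,0,100],[-0.1015,0.1045,0,0,0,0,100],[-0.1015,0.1045,0,0,0,0,100],[-0.1015,0.1045,0,0,0,0,100],[-0.1015,0.1045,0,0,0,0,100],[-0.1015,0.1045,0,0,0,0,100],[-0.1015,0.1045,0,0,0,0,100],[-0.1015,0.1045,0,0,0,0,100],[-0.1015,0.1045,0,0,0,0,100],[0,0,0,0,0,0,100],[0,0,0,0,0,0,100],[0,0,0,0,0,0,100]],
  ],
)

```text
clock: 40.45
tcp_pos: [0.5178, 0.1276, 0.1274]
orientation: [-0.0, -0.266, 0.964, -0.0]
wrist_force: [1.0, -0.5, 0.0]
finger_gap: 0.063
grip_force: 39.4
```

```bash
python3 - <<'E'
from h import *
st=env.get_state(); c=cams.read_camera("wrist"); save(c,"hb")
z=st["tcp_pos"][2]+.0125; hsv=cv2.cvtColor(c["pixels"],cv2.COLOR_RGB2HSV)
print(st["tcp_pos"],st["finger_gap"]); print(np.degrees(np.arctan2(*q2m(st["orientation"])[1::-1,1])))
print("spot",discs(c,(hsv[...,1]<60)&(hsv[...,2]>150),z,.02,st,.008))
E
```

```text
[0.51780104 0.12755519 0.12741323] 0.06297795052848221
120.80609747819535
spot [(np.float64(0.504), np.float64(0.3559), np.float64(0.0143), 0.0035, 50), (np.float64(0.5189), np.float64(0.1281), np.float64(0.019), 0.0002, 210), (np.float64(0.4878), np.float64(0.1096), np.float64(0.0231), 0.0043, 286), (np.float64(0.3898), np.float64(0.0752), np.float64(0.0154), 0.0009, 60)]
```

View pics/hb.png

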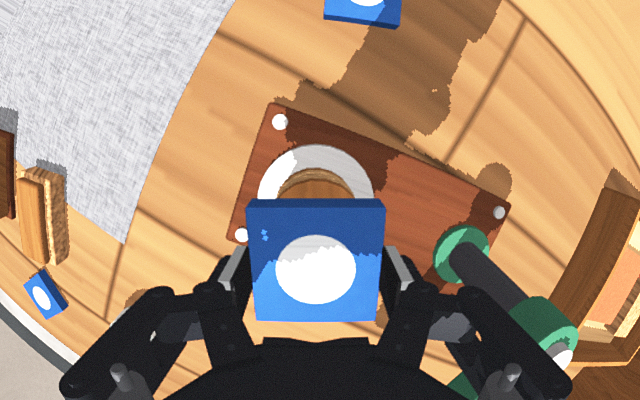

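The block is held level. Its spot at (316,269) maps to (0.519,0.128), right over the bed axis. Lower and release.

Emit:
jog_arm(
  increments=[
    [[0,0,0.06,0,0,0,100],[0,0,0.05,0,0,0,100],[0,0,0.03,0,0,0,100],[0,0,0.02,0,0,0,100],[0,0,0.008,0,0,0,100],[0,0,0.004,0,0,0,100],[0,0,0,0,0,0,100],[0,0,0,0,0,0,100]],
  ],
)

```text
clock: 41.3
tcp_pos: [0.5184, 0.1283, 0.0847]
orientation: [0.0, -0.266, 0.964, -0.0]
wrist_force: [0.4, -1.0, -0.9]
finger_gap: 0.0623
grip_force: 39.4
```

Emit:
jog_arm(
  increments=[
    [[0,0,0,0,0,0,60],[0,0,0,0,0,0,20],[0,0,0,0,0,0,0],[0,0,0,0,0,0,0],[0,0,-0.08,0,0,0,0],[0,0,-0.14,0,0,0,0],[0,0,-0.14,0,0,0,0],[0,0,-0.14,0,0,0,0],[0,0,-0.2,0,0,0,0],[0,0,0,0,0,0,0],[0,0,0,0,0,0,0]],
  ],
)

```text
clock: 42.4
tcp_pos: [0.5191, 0.1283, 0.2608]
orientation: [0.002, -0.266, 0.964, -0.0]
wrist_force: [-0.3, -0.5, -0.5]
finger_gap: 0.0853
grip_force: 0.0
```

```bash
python3 - <<'E'
from h import *
st=env.get_state(); c=cams.read_camera("wrist"); save(c,"ps",1)
hsv=cv2.cvtColor(c["pixels"],cv2.COLOR_RGB2HSV)
print(st["tcp_pos"]); print("spot",discs(c,(hsv[...,1]<60)&(hsv[...,2]>150),.096,.019,st,.004))
for t,z in [("post",.15),("bar_mid",.15),("tee_grip",.204)]:
    for d in spotter.landmark_of(t,"wrist"): print(t,round(d["conf"],2),np.round(d["uv"],1),np.round(at_z(c,d["uv"],z,st),4))
for n in ["top","side"]:
    c=cams.read_camera(n)
    for d in spotter.landmark_of("tee_grip",n): print(n,round(d["conf"],2),np.round(d["uv"],1),np.round(at_z(c,d["uv"],.204),4))
E
```

```text
[0.51909423 0.12832817 0.26080479]
spot [(np.float64(0.6987), np.float64(0.0314), np.float64(0.0196), 0.0059, 88), (np.float64(0.5058), np.float64(0.3439), np.float64(0.0164), 0.0005, 66), (np.float64(0.5194), np.float64(0.1288), np.float64(0.019), 0.0003, 105)]
post 0.79 [459.5 247. ] [0.4897 0.2745 0.15  ]
bar_mid 0.95 [410.8 306.2] [0.5685 0.2725 0.15  ]
side 0.58 [307.5 118.1] [0.6389 0.2752 0.204 ]
```

View pics/ps.png

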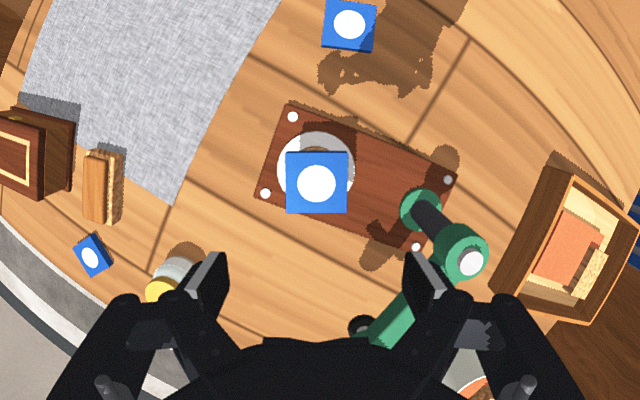

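The block sits flat and centred, spot at (317,184) → (0.519,0.129). The post at (0.490,0.275) is 0.149 m from the bed, which is consistent. The arm points at about -2°, so swing ≈1.35 rad. I shut the fingers, go to the far side of the bar and descend there.

Emit:
jog_arm(
  increments=[
    [[0,0,0,0,0,0.0364,255],[0,0,0,0,0,0.0364,255],[0,0,0,0,0,0.0364,255],[0,0,0,0,0,0.0364,255],[0,0,0,0,0,0.0364,255],[-0.0304,0.1004,0,0,0,0,255],[-0.0304,0.1004,0,0,0,0,255],[-0.0304,0.1004,0,0,0,0,255],[-0.0304,0.1004,0,0,0,0,255],[-0.0304,0.1004,0,0,0,0,255],[-0.0304,0.1004,0,0,0,0,255],[-0.0304,0.1004,0,0,0,0,255],[-0.0304,0.1004,0,0,0,0,255],[0,0,0,0,0,0,255],[0,0,0,0,0,0,255]],
  ],
)

```text
clock: 44.3
tcp_pos: [0.5853, 0.3271, 0.2583]
orientation: [-0.001, 0.016, 1.0, -0.0]
wrist_force: [0.1, 0.1, -0.6]
finger_gap: -0.0004
grip_force: 0.0
```

```bash
python3 - <<'E'
from h import *
st=env.get_state(); c=cams.read_camera("wrist"); save(c,"sw0",1); T=q2m(st["orientation"])
print(st["tcp_pos"],np.degrees(np.arctan2(T[1,1],T[0,1])))
for t,z in [("post",.15),("bar_mid",.15),("tee_grip",.204)]:
    for d in spotter.landmark_of(t,"wrist"): print(t,round(d["conf"],2),np.round(d["uv"],1),np.round(at_z(c,d["uv"],z,st),4))
hsv=cv2.cvtColor(c["pixels"],cv2.COLOR_RGB2HSV)
print("hubcap",discs(c,(hsv[...,1]<60)&(hsv[...,2]>150),.171,.014,st,.01))
E
```

```text
[0.58533656 0.32714755 0.25826213] 88.13656571664077
post 0.62 [248.1  90.7] [0.4924 0.2755 0.15  ]
bar_mid 0.66 [248.5 180.1] [0.567  0.2711 0.15  ]
tee_grip 0.82 [242.2 293.8] [0.644  0.2687 0.204 ]
hubcap [(np.float64(0.7131), np.float64(0.0506), np.float64(0.011), 0.0005, 40), (np.float64(0.6686), np.float64(0.1528), np.float64(0.0224), 0.0049, 119), (np.float64(0.6344), np.float64(0.4662), np.float64(0.0126), 0.0058, 157), (np.float64(0.6197), np.float64(0.457), np.float64(0.0049), 0.0014, 52), (np.float64(0.5178), np.float64(0.1777), np.float64(0.0143), 0.0003, 87), (np.float64(0.4914), np.float64(0.2736), np.float64(0.0123), 0.0003, 92), (np.float64(0.4088), np.float64(0.1732), np.float64(0.0111), 0.0003, 63)]
```

View pics/sw0.png

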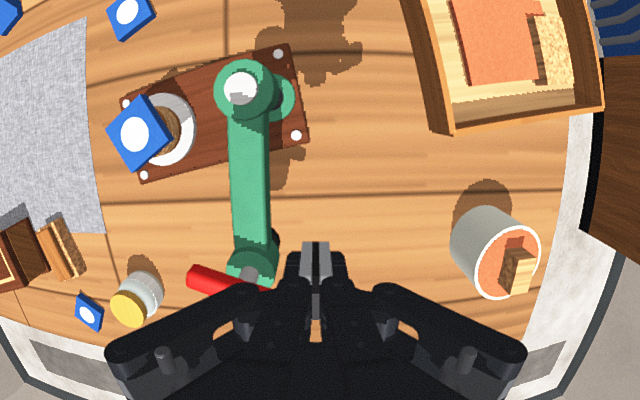

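The hub cap at (240,88) gives the post at (0.4915,0.2745). The fingers are shut and sit clear beside the bar, with the T-handle at (225,280). Descend and close up to the bar.

Emit:
jog_arm(
  increments=[
    [[0,0,0.1,0,0,0,255],[0,0,0.1,0,0,0,255],[0,0,0.1,0,0,0,255],[0,0,0.08,0,0,0,255],[0,0,0.04,0,0,0,255],[0,-0.03,0,0,0,0,255],[0,-0.03,0,0,0,0,255],[0,-0.03,0,0,0,0,255],[0,0,0,0,0,0,255],[0,0,0,0,0,0,255]],
  ],
)

```text
clock: 45.5
tcp_pos: [0.5855, 0.3041, 0.1554]
orientation: [0.001, 0.017, 1.0, 0.0]
wrist_force: [0.8, -0.2, 0.3]
finger_gap: -0.0002
grip_force: 0.0
```

Emit:
jog_arm(
  increments=[
    [[-0.0072,-0.0259,0,0,0,0.0222,255],[-0.0072,-0.0259,0,0,0,0.0222,255],[-0.0072,-0.0259,0,0,0,0.0222,255]],
  ],
)

```text
clock: 45.8
tcp_pos: [0.5888, 0.2866, 0.155]
orientation: [0.001, 0.122, 0.993, 0.002]
wrist_force: [-0.3, 5.7, -0.9]
finger_gap: -0.0003
grip_force: 2.4
```

Emit:
jog_arm(
  increments=[
    [[-0.0072,-0.0259,0,0,0,0.0222,255],[-0.0072,-0.0259,0,0,0,0.0222,255],[-0.0072,-0.0259,0,0,0,0.0222,255],[-0.0072,-0.0259,0,0,0,0.0222,255],[-0.0072,-0.0259,0,0,0,0.0222,255],[-0.0072,-0.0259,0,0,0,0.0222,255],[-0.0072,-0.0259,0,0,0,0.0222,255],[-0.0072,-0.0259,0,0,0,0.0222,255],[-0.0072,-0.0259,0,0,0,0.0222,255],[-0.0072,-0.0259,0,0,0,0.0222,255],[-0.0072,-0.0259,0,0,0,0.0222,255],[-0.0072,-0.0259,0,0,0,0.0222,255],[-0.0072,-0.0259,0,0,0,0.0222,255]],
  ],
)

```text
clock: 47.1
tcp_pos: [0.5593, 0.207, 0.1557]
orientation: [0.003, 0.545, 0.839, 0.002]
wrist_force: [6.7, -0.1, -1.2]
finger_gap: 0.0003
grip_force: 2.6
```

```bash
cat > arm.py <<'E'
from h import *
st=env.get_state(); T=q2m(st["orientation"]); P=np.array([.4915,.2745])
ty=np.degrees(np.arctan2(T[1,1],T[0,1])); d=st["tcp_pos"][:2]-P
print(st["tcp_pos"],"tool y",ty,"polar",np.hypot(*d),np.degrees(np.arctan2(d[1],d[0])),"F",np.round(st["wrist_force"],1))
c=cams.read_camera("wrist")
for t,z in [("bar_mid",.15),("tee_grip",.204)]:
    for e in spotter.landmark_of(t,"wrist"):
        p=at_z(c,e["uv"],z,st); print(t,round(e["conf"],2),np.round(p,4),"ang",np.degrees(np.arctan2(p[1]-P[1],p[0]-P[0])),np.hypot(*(p[:2]-P)))
E
python3 arm.py
```

```text
[0.559324   0.20696042 0.15570097] tool y 23.986329105792134 polar 0.095716719654794 -44.87961043678792 F [ 6.7 -0.1 -1.2]
bar_mid 0.93 [0.5244 0.2095 0.15  ] ang -63.16388146703587 0.07281438576726972
```

Emit:
jog_arm(
  increments=[
    [[-0.0072,-0.0259,0,0,0,0.0222,255],[-0.0072,-0.0259,0,0,0,0.0222,255],[-0.0072,-0.0259,0,0,0,0.0222,255],[0,0,0,0,0,0,255]],
  ],
)

```text
clock: 47.65
tcp_pos: [0.5412, 0.1944, 0.1555]
orientation: [0.002, 0.628, 0.778, 0.001]
wrist_force: [3.9, -1.8, 2.4]
finger_gap: 0.0
grip_force: 1.9
```

Emit:
jog_arm(
  increments=[
    [[-0.0036,-0.013,0,0,0,0.0111,255],[0,0,0,0,0,0,255],[0,0,0,0,0,0,255]],
  ],
)

```text
clock: 47.95
tcp_pos: [0.5387, 0.1932, 0.1554]
orientation: [0.002, 0.641, 0.768, 0.001]
wrist_force: [4.8, -2.9, 3.0]
finger_gap: 0.0001
grip_force: 2.6
```

```bash
python3 arm.py
```

```text
[0.53868784 0.19318312 0.15544171] tool y 10.290049507952308 polar 0.09401663591648565 -59.87358690752662 F [ 4.8 -2.9  3. ]
bar_mid 0.58 [0.5078 0.2008 0.15  ] ang -77.54553885621226 0.07551440486943883
bar_mid 0.54 [0.4919 0.2776 0.15  ] ang 82.3252766083286 0.003131822289809129
```

Emit:
jog_arm(
  increments=[
    [[-0.001,-0.006,0,0,0,0,255],[0,0,0,0,0,0,255]],
  ],
)

```text
clock: 48.3
tcp_pos: [0.5377, 0.1928, 0.1555]
orientation: [0.002, 0.641, 0.768, 0.001]
wrist_force: [5.8, -2.6, 2.5]
finger_gap: 0.0001
grip_force: 3.0
```

Emit:
jog_arm(
  increments=[
    [[-0.001,-0.006,0,0,0,0,255],[0,0,0,0,0,0,255]],
  ],
)

```text
clock: 48.5
tcp_pos: [0.5363, 0.1922, 0.1555]
orientation: [0.002, 0.641, 0.768, 0.001]
wrist_force: [5.8, -2.2, 3.0]
finger_gap: -0.0001
grip_force: 3.0
```

Emit:
jog_arm(
  increments=[
    [[-0.001,-0.006,0,0,0,0,255],[0,0,0,0,0,0,255]],
  ],
)

```text
clock: 48.7
tcp_pos: [0.5352, 0.1918, 0.1555]
orientation: [0.002, 0.641, 0.768, 0.002]
wrist_force: [7.2, -1.0, 2.1]
finger_gap: -0.0003
grip_force: 3.4
```

Emit:
jog_arm(
  increments=[
    [[-0.001,-0.006,0,0,0,0,255],[0,0,0,0,0,0,255]],
  ],
)

```text
clock: 48.9
tcp_pos: [0.5351, 0.1917, 0.1556]
orientation: [0.003, 0.641, 0.768, 0.003]
wrist_force: [10.1, -0.2, -0.4]
finger_gap: -0.0002
grip_force: 4.6
```

Emit:
jog_arm(
  increments=[
    [[-0.001,-0.006,0,0,0,0,255],[0,0,0,0,0,0,255]],
  ],
)

```text
clock: 49.1
tcp_pos: [0.5349, 0.1917, 0.1558]
orientation: [0.003, 0.641, 0.768, 0.004]
wrist_force: [13.6, 1.2, -1.6]
finger_gap: -0.0004
grip_force: 5.8
```

```bash
python3 arm.py
```

```text
[0.53492597 0.19168678 0.15577836] tool y 10.292342966399973 polar 0.09350852393305985 -62.32818157379846 F [13.6  1.2 -1.6]
bar_mid 0.56 [0.5043 0.2017 0.15  ] ang -80.00420942874815 0.07391352744574563
```

The arm has met its stop: motion stalled while the force rose. Back off, rise and look for the T-handle.

Emit:
jog_arm(
  increments=[
    [[0,0.06,0,0,0,0,255],[0,0.1,0,0,0,0,255],[0,0,-0.12,0,0,0,255],[0,0,-0.12,0,0,0,255],[0,0,-0.12,0,0,0,255],[0,0,-0.12,0,0,0,200],[0,0,-0.12,0,0,0,150],[0,0,0,0,0,0,150],[0,0,0,0,0,0,150]],
  ],
)

```text
clock: 50.15
tcp_pos: [0.5688, 0.1982, 0.3044]
orientation: [-0.0, 0.641, 0.768, 0.0]
wrist_force: [-0.2, -0.0, -0.5]
finger_gap: 0.0353
grip_force: 0.0
```

```bash
cat > tee.py <<'E'
from h import *
import sys
st=env.get_state(); c=cams.read_camera("wrist"); save(c,sys.argv[1]); T=q2m(st["orientation"])
print(st["clock"],st["tcp_pos"],"tool y",np.degrees(np.arctan2(T[1,1],T[0,1])))
hsv=cv2.cvtColor(c["pixels"],cv2.COLOR_RGB2HSV)
m=(((hsv[...,0]<6)|(hsv[...,0]>174))&(hsv[...,1]>180)&(hsv[...,2]>80)).astype(np.uint8)
for k in cv2.findContours(m,cv2.RETR_EXTERNAL,cv2.CHAIN_APPROX_NONE)[0]:
    if cv2.contourArea(k)<150: continue
    p=proj(c,k[:,0],.213,st); a,s,t=cv2.minAreaRect((p*1000).astype(np.float32)); print("red",np.round(a,1),np.round(s,1),round(t,1),k[:,0].mean(0))
for e in spotter.landmark_of("tee_grip","wrist"): print(round(e["conf"],2),e["uv"],at_z(c,e["uv"],.204,st))
print("spot",discs(c,(hsv[...,1]<60)&(hsv[...,2]>150),.096,.019,st,.004))
E
python3 tee.py t0
```

```text
50.15 [0.56878611 0.19818708 0.30438134] tool y 10.276037179549403
red [557.1 127.9] [12.8 22.3] 2.1 [287.08196721 277.32786885]
red [498.  135.5] [21.9 43.9] 82.1 [223.94214876 258.14049587]
0.79 [243.2, 264.9] [0.51537638 0.12740913 0.204     ]
spot [(np.float64(0.3789), np.float64(0.1055), np.float64(0.0152), 0.0004, 60), (np.float64(0.4733), np.float64(0.2775), np.float64(0.016), 0.0005, 80)]
```

View pics/t0.png

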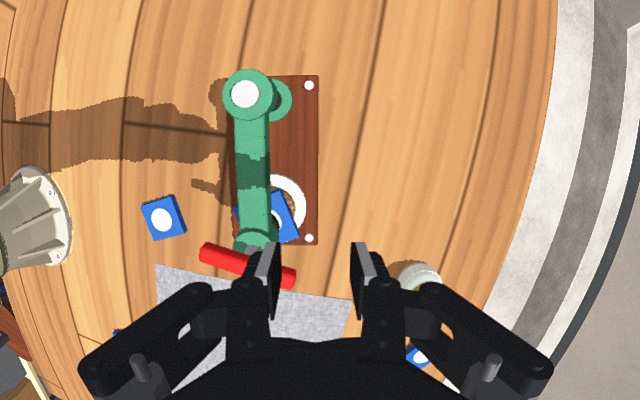

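The arm lies over the bed, and the T-handle runs from (205,250) to (293,280), along about -7.5°, centred at the bed axis. I move over it and turn the closing line to 82.5°.

Emit:
jog_arm(
  increments=[
    [[-0.0482,-0.0494,0,0,0,0,110],[-0.0482,-0.0494,0,0,0,0,110],[-0.0482,-0.0494,0,0,0,0,110],[-0.0482,-0.0494,0,0,0,0,110],[-0.0482,-0.0494,0,0,0,0,110],[0,0,0,0,0,-0.0401,110],[0,0,0,0,0,-0.0401,110],[0,0,0,0,0,-0.0401,110],[0,0,0,0,0,-0.0401,110],[0,0,0,0,0,-0.0401,110],[0,0,0,0,0,-0.0401,110],[0,0,0,0,0,-0.0401,110],[0,0,0,0,0,-0.0401,110],[0,0,0,0,0,-0.0401,110],[0,0,0,0,0,-0.0401,110],[0,0,0,0,0,0,110],[0,0,0,0,0,0,110]],
  ],
)

```text
clock: 51.95
tcp_pos: [0.5182, 0.1275, 0.3032]
orientation: [-0.001, 0.068, 0.998, -0.0]
wrist_force: [-0.2, 0.4, 0.6]
finger_gap: 0.0486
grip_force: 0.0
```

```bash
python3 tee.py t1
```

```text
51.95 [0.51821416 0.1274726  0.30319237] tool y 82.19215410843424
red [517.5 128.5] [15.4 88.9] 81.8 [316.20920502 201.27196653]
0.84 [313.7, 204.3] [0.51990232 0.12573041 0.204     ]
spot [(np.float64(0.8601), np.float64(-0.1681), np.float64(0.0221), 0.0082, 52), (np.float64(0.8569), np.float64(0.2742), np.float64(0.0199), 0.0053, 67), (np.float64(0.5066), np.float64(0.3187), np.float64(0.0158), 0.0004, 68), (np.float64(0.3586), np.float64(0.0809), np.float64(0.0152), 0.0004, 74), (np.float64(0.2723), np.float64(-0.1809), np.float64(0.0151), 0.0005, 50)]
```

View pics/t1.png

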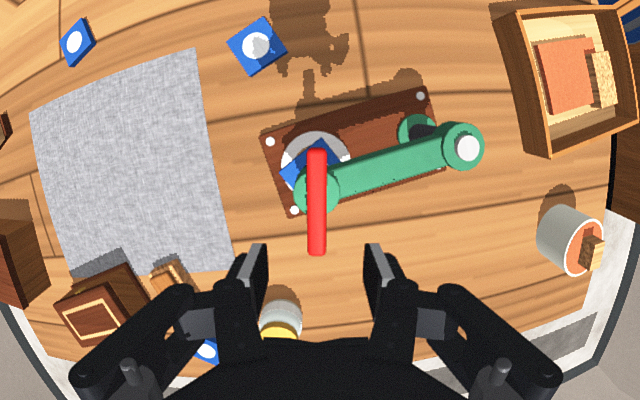

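The red bar, (316,150)–(316,255), is centred at (0.5175,0.1285) and lines up exactly between the fingers. Descend and grip.

Emit:
jog_arm(
  increments=[
    [[0,0.004,0.12,0,0,0,110],[0,0,0.12,0,0,0,110],[0,0,0.12,0,0,0,110],[0,0,0.06,0,0,0,110],[0,0,0.032,0,0,0,110],[0,0,0,0,0,0,160],[0,0,0,0,0,0,200],[0,0,0,0,0,0,230],[0,0,0,0,0,0,230],[0,0,0,0,0,0,230]],
  ],
  force=50,
)

```text
clock: 53.05
tcp_pos: [0.5197, 0.1282, 0.1924]
orientation: [0.001, 0.067, 0.998, -0.0]
wrist_force: [-0.3, -2.9, 4.3]
finger_gap: 0.0149
grip_force: 52.1
```

Emit:
jog_arm(
  increments=[
    [[0,0,0,0,0,0.02,230],[0,0,0,0,0,0.03,230],[0,0,0,0,0,0.03,230],[0,0,0,0,0,0.03,230],[0,0,0,0,0,0.03,230],[0,0,0,0,0,0.03,230]],
  ],
)

```text
clock: 53.65
tcp_pos: [0.5195, 0.1278, 0.1925]
orientation: [0.001, 0.33, 0.944, -0.0]
wrist_force: [-0.8, -4.6, 4.0]
finger_gap: 0.0149
grip_force: 52.3
```

```bash
cat > s.py <<'E'
from h import *
st=env.get_state(); T=q2m(st["orientation"]); print(np.round(st["clock"],2),np.round(st["tcp_pos"],4),"tool y",np.degrees(np.arctan2(T[1,1],T[0,1])),"F",np.round(st["wrist_force"],1),"M",np.round(st["ft_torque"],3),"gap",st["finger_gap"],"j6",st["joint_pos"][5])
E
python3 s.py
```

```text
53.65 [0.5195 0.1278 0.1925] tool y 51.51395382036296 F [-0.8 -4.6  4. ] M [-0.793  0.271  0.177] gap 0.014911829784622002 j6 0.7636833628419225
```

Emit:
jog_arm(
  increments=[
    [[0,0,0,0,0,0.03,230],[0,0,0,0,0,0.03,230],[0,0,0,0,0,0.03,230],[0,0,0,0,0,0.03,230],[0,0,0,0,0,0.03,230],[0,0,0,0,0,0.03,230],[0,0,0,0,0,0.03,230],[0,0,0,0,0,0,230]],
  ],
)

```text
clock: 54.45
tcp_pos: [0.5192, 0.1277, 0.1928]
orientation: [0.001, 0.617, 0.787, -0.0]
wrist_force: [-2.2, -4.1, 7.7]
finger_gap: 0.0151
grip_force: 52.8
```

```bash
python3 s.py
```

```text
54.45 [0.5192 0.1277 0.1928] tool y 13.874389973157184 F [-2.2 -4.1  7.7] M [-0.985  0.497  0.519] gap 0.015068345973623684 j6 1.4206558622388468
```

The torque reached 0.52 N·m, so it is firmly clamped. Let go and rise straight up.

Emit:
jog_arm(
  increments=[
    [[0,0,0,0,0,0,230],[0,0,0,0,0,0,230],[0,0,0,0,0,0,230],[0,0,0,0,0,0,230],[0,0,0,0,0,0,180],[0,0,0,0,0,0,110],[0,0,0,0,0,0,110],[0,0,0,0,0,0,110],[0,0,-0.06,0,0,0,110],[0,0,-0.12,0,0,0,110],[0,0,-0.16,0,0,0,110],[0,0,-0.16,0,0,0,110],[0,0,0,0,0,0,110],[0,0,0,0,0,0,110]],
  ],
)

```text
clock: 55.85
tcp_pos: [0.5197, 0.1286, 0.3171]
orientation: [0.001, 0.616, 0.788, 0.001]
wrist_force: [0.4, 0.5, -0.3]
finger_gap: 0.0487
grip_force: 0.0
```

```bash
python3 tee.py t2; python3 - <<'E'
from h import *
a=[]
for n,(x,y) in dict(top=(251,205),side=(290,185)).items():
    c=cams.read_camera(n); a.append(cv2.resize(c["pixels"][y-60:y+60,x-60:x+60,::-1],(390,390),interpolation=cv2.INTER_CUBIC))
cv2.imwrite("pics/fin.png",np.hstack(a))
E
```

```text
55.85 [0.51966294 0.12862237 0.31712439] tool y 13.942939117440012
red [518.6 129.1] [15.6 89.3] 21.5 [313.66222222 196.28      ]
0.7 [313.8, 198.9] [0.5191273  0.12662274 0.204     ]
spot [(np.float64(0.3679), np.float64(0.0915), np.float64(0.0154), 0.0004, 66), (np.float64(0.4897), np.float64(0.2983), np.float64(0.0156), 0.0004, 75)]
```

View pics/fin.png

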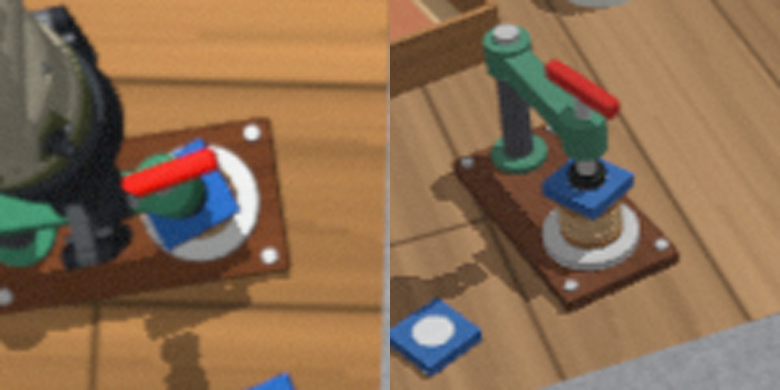

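The side crop at (585,175) shows the foot seated on the flat blue block on the centred stack, with the arm over it. The handle stands free at 21.5° with the gripper clear above. It eased back about 8° on release, as the screw does when the load exceeds 33 N. Handing in.

```bash
python3 -c "
from h import *
print(ticket.hand_in())"
```

```text
the job is handed in; nothing more can be done
None
```

I handed the job in at about 56 s: all five blanks and the blue block are stacked within about 2 mm of the bed's centre, the press arm is at its stop and the stack is clamped (0.52 N·m on the handle before I let go). The hand-in returned no verdict, and I didn't re-measure the foot force after letting go.

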